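Line up the strap of a sloped instrument mount with a drift and fit its bolt

ROBOT

A 7-joint arm with a two-finger parallel gripper is mounted at the origin on a cart in front of the work surface, level with it; the furniture and walls round the work are solid. World frame = base frame: x ahead of the robot, y to its left, z up, the work surface at z = 0. Lengths are in mm, angles in rad, forces in N, time in s.
With the tool pointing down it reaches from about 400 to 875 mm from the base axis. Payload 6.5 kg.
Tool frame: the origin (TCP) lies midway between the tips of the shut fingers; the grasp point (between the pads) lies arm.grip_point_offset behind it (arm.grip_point_offset is the distance from the TCP to the grasp point, in mm); z points along the fingers, y is the direction in which the jaws open and shut (so a half turn about z gives the same grasp; the last joint's range is limited). The gripper opens to 85 mm and grips with 20 to 120 N. Pads are 22 mm wide; open, the fingers measure 114 mm over their backs; the gripper's body (76 mm by 85 mm) begins 54 mm behind the grasp point. The pads swing forward as they close: fully open they stand 13 mm farther back than shut.
Start: joints at [-1.416, 0.536, -0.004, 1.538, 0.003, 1.067, -0.071], TCP at [142.352, 634.213, 231.29] pointing down, gripper open.
Joint ranges: [-2.7, 2.7], [-0.37, 2.16], [-1.27, 1.26], [0.24, 2.4], [-1.31, 4.45], [0.19, 1.91], [-2.76, 2.76]. Speed limits (rad/s): [2.39, 2.39, 3.14, 3.14, 3.14, 3.14, 3.14].

INTERFACE

Orientations are given as a rotation vector (axis times angle).
In Python, from cell import arm gives the robot as it stands.
- The arm moves only by the tool play_rows, never from a script. Its arguments are lists of equal length, an entry for each row: "xyz": the shift along the tool's x, y, z in m, a list of three; "dr": the turn, a rotation vector about the tool's x, y, z in rad, a list of three; "gripper": the closure, from 0 (fully open) to 1 (shut). A call has 1 to 12 rows; each row shifts and turns the commanded pose from where the row before left it, along the tool's axes as they then stand; what a row does not reach is not made up. A row lasts 1/12 s, in which the tool goes at most 41.7 mm and 7.16 degrees, less where a joint would pass 70% of its speed; a pose out of reach is approached as far as the arm can. A call is refused whole if a number of a shift passes 0.0417 or a number of a turn 0.125, either way. A call with a gripper value outside its range is refused whole. The fingers move at their own pace and stop on an object; "grip_force" is the grip in N (left out, the last holds). Time passes only in rows, so rows that do not move let the fingers close. It gives the time, the measured TCP pose, the force and the opening at its end, in the units of the state.
- arm.state(): the state, without advancing time (a new reading comes with each control period).
- arm.grab_frame(name): name is "scene" or "side" or "wrist"; returns (picture, depth): 384x512x3 uint8, red, green, blue; 384x512 float32, mm along the optical axis (not along the pixel's ray), 0 where there is no reading.
- arm.camera_params(name): a dict with "vertical_fov" (degrees; the focal length in pixels is half the picture's height over the tangent of half this angle, whatever the lens; pixels are square), "cx", "cy" (the principal point, pixels), "R" (3x3) and "t" (3): a world point X has camera coordinates R X + t; the wrist camera has in their place "tool_from_camera" (4x4, takes a point from camera to tool coordinates, whose origin is the TCP and whose axes are the flange's). Camera axes: x right, y down, z forward; pixel columns grow to the right and rows downward; lengths in mm; the calibration is good to about 2 mm. A picture is of the moment at which its call begins: read the wrist's pose just before it. camera_params takes no time and is no camera call.
- arm.sign_off(): hands the job in, once; it reports no verdict.
The state is a dict: "t": time; "joint_pos": joint angles; "joint_velocities": joint speeds; "effort": joint torques, N m; "tool_pos": TCP position; "orientation": TCP orientation; "contact_force": force on the tool from outside, world axes, zero at the start; "torque": the same for the moment, N m; "width": finger opening in mm.
Only numpy, scipy, OpenCV 4.12 (cv2) and the standard library are available. Lean on these libraries where they do the work, as an engineer would, in place of code of your own. Each camera call takes 0.05 s, during which the arm holds its last target.

TASK

The metal strap on the sloped mount hangs on the pivot bolt at its near end and has sagged, so its free hole is out of line with the hole in the deck beneath. Put the tapered drift (the long-handled tool in the stand) through both holes and push it fully home so that it levers them into line, then draw it out and stand it back upright, fully down, in either socket of the stand. Put the square-headed bolt in its place, square to the slope and fully home with its collar flat on the strap, let go, and leave the hex driver, tape roll and forceps undisturbed.

Things in the scene. Friction and masses are not known exactly. Their poses are not given: they have to be found in the camera images.
- mount: Grey sloped mount, screwed to the bench (place and yaw vary); foot 130 x 190 mm. Its deck, 170 x 112 mm and 14 mm thick, slopes 25 degrees, low side to the robot's right. Origin on the bench; z up, y level along the deck, toward the robot. The deck is open below the hole, with room for the drift. The strap's pivot bolt head (dark, round) stands 10 mm above the strap, 90 mm from the hole, at the near end.
- deck_hole (a point): On the axis of the 20 mm through hole near the deck's far end, 8 mm above the deck's face, so level with the strap's upper face, 100 mm above the bench. z = the hole's axis, square to the slope, pointing up and to the robot's right, 25 degrees from vertical; x points up the slope; y level, along the deck toward its pivot end.
- strap_hole (a point): Centre of the 20 mm through hole at the free (far) end of the strap, at its upper face. The strap is bare aluminium, 130 x 40 x 8 mm, flat on the deck, swinging about its pivot. It starts swung down the slope, this hole 7 to 10 mm from the deck hole; in line when this point meets deck_hole.
- strap (a joint): Angle of the strap about its pivot, rad: 0 = holes in line, positive = free end down the slope (90 mm from pivot to hole, so 0.1 = 9 mm). Starts at 0.080 to 0.108. Stiff by friction: about 3 N at the hole moves it, and it stays where it is left.
- drift: Steel tapered drift, 143 mm long, 0.18 to 0.29 kg, upright in one socket (which one varies), collar on the stand's top. Origin: centre of the underside of the round collar (28 mm across, 5 thick); z away from the point. Below it 18 mm across for 17 mm, then a straight taper to 6 mm at z = -65, point at z = -67 mm. Home when the collar meets the strap (origin at deck_hole).
- drift_handle (a point): Middle of the drift's dark handle, 37.5 mm above its origin on the axis. Handle of 20 x 20 mm square section, sides along the drift's x and y (and the stand's at the start), from 5 to 70 mm above the origin; above it a round cap 26 mm across, top at 76 mm.
- bolt: Plain steel bolt, no thread, 0.15 kg, upright in the other socket. Origin: centre of the underside of its collar (28 mm across, 4 thick), z up along the head. Head 22 x 22 mm square, sides along x and y (the stand's at the start), z = 4 to 38 mm. Shank 15 mm across, end at z = -45, tapered to 11 mm over the last 8 mm. Home when the collar lies on the strap (origin at deck_hole).
- stand: Grey upright block screwed to the bench (place and yaw vary), 60 x 140 mm, 85 mm high, on a 6 mm foot 84 x 164 mm. Origin at the centre of its underside on the bench, z up, y along its length, through both sockets.
- socket_a (a point): Mouth centre of one socket, on the stand's top (85 mm above the bench), at y = +40 mm of the stand. Round hole 22 mm across, 76 mm deep, upright. Takes drift or bolt.
- socket_b (a point): Mouth centre of the other socket, alike, at y = -40 mm of the stand.
- drift_tip (a point): The drift's point, on its axis, 67 mm below its origin.
- hex_driver: Bystander: hex driver with a red handle, 130 mm long, lying behind the mount.
- tape_roll: Bystander: roll of tan tape, 98 mm across, 25 mm high, behind the stand.
- forceps: Bystander: curved steel forceps, 126 mm long, lying behind the mount.

How it is judged:
By the outcome, as a careful person would: the job done as asked, in the order asked, and still so for the second after the job is handed in, with the robot touching nothing.
It also fails if it takes over 72 s, if anything falls off the work surface, if the arm or the gripper's body presses on something with over 40 N, if the wrist force passes 120 N, or if a joint passes its speed limit or range.

## Working session

There is one attempt and no reset: what is moved stays moved. The work goes in short steps, Python scripts to look and compute and a tool call to move; the robot and the scene stay as the last step left them, time stands still between calls to the robot, and variables do not carry over. Pictures are saved under pics/ and viewed, and the job is handed in when it is done.

Besides the shell and the picture viewer there is one more tool, called after "Request:" as name(argument=value, ...), one argument or row to a line, values as JSON. play_rows: Moves the arm, as the interface text tells. Its arguments: {"type":"object","properties":{"xyz":{"type":"array"},"dr":{"type":"array"},"gripper":{"type":"array"},"grip_force":{"type":"number"}},"required":["xyz","dr","gripper"]}

```bash
ls; mkdir -p pics; cat > h.py <<'E'
import numpy as np, cv2
from cell import arm
def snap(n,f):
    s=arm.state(); im,d=arm.grab_frame(n); cv2.imwrite(f'pics/{f}.png',im[:,:,::-1]); np.savez(f'pics/{f}.npz',im=im,d=d,tp=s['tool_pos'],o=s['orientation']); return im,d
E
python3 - <<'E'
from h import *
s=arm.state(); print(s); print(arm.grip_point_offset)
for n in ['scene','side','wrist']:
    print(n,arm.camera_params(n)); snap(n,n+'0')
E
```

```text
pics
{'t': 0.0, 'joint_pos': array([-1.41620099,  0.53720852, -0.0044351 ,  1.5388831 ,  0.00260276,
        1.06729541, -0.07116951]), 'joint_velocities': array([ 0.00150714, -0.00022048, -0.00039904,  0.00128884,  0.00044095,
       -0.00184185,  0.00080277]), 'effort': array([ 5.92112701e-05, -5.83410180e+01,  1.04889549e+00, -2.59112442e+01,
        1.23972513e-02,  9.39427555e-03, -4.04755644e-05]), 'tool_pos': array([142.23465233, 633.5887962 , 230.38179484]), 'orientation': array([-3.45956145e-01, -3.12242218e+00,  2.80783910e-03]), 'contact_force': array([-1.30659907,  0.09617683, -0.38375393]), 'torque': array([0.00442526, 0.02543123, 0.00469587]), 'width': 85.46241289593367}
18.700000000000003
scene {'vertical_fov': 50.81483252317157, 'cx': 252.2721221007416, 'cy': 191.83367876838642, 'R': array([[-0.83028193, -0.55732277, -0.00482176],
       [-0.4245855 ,  0.63809119, -0.64231362],
       [ 0.36105272, -0.53125414, -0.76642675]]), 't': array([468.69870684, 382.40217496, 664.92747252])}
side {'vertical_fov': 44.75106015628745, 'cx': 240.9936979417782, 'cy': 196.96056918551517, 'R': array([[-0.87759466, -0.47924693, -0.01224682],
       [-0.25775766,  0.49323588, -0.83083052],
       [ 0.40421355, -0.72597572, -0.55639074]]), 't': array([486.47189715, 293.54920769, 806.28239027])}
wrist {'vertical_fov': 61.81245604317063, 'cx': 252.36101503857492, 'cy': 191.05653714346408, 'tool_from_camera': array([[-9.52502516e-04, -9.60987998e-01, -2.76588431e-01,
         7.19057861e+01],
       [ 9.99998994e-01, -1.20607205e-03,  7.46666112e-04,
        -2.09676747e-01],
       [-1.05112275e-03, -2.76587442e-01,  9.60988180e-01,
        -1.43892734e+02],
       [ 0.00000000e+00,  0.00000000e+00,  0.00000000e+00,
         1.00000000e+00]])}
```

View pics/scene0.png

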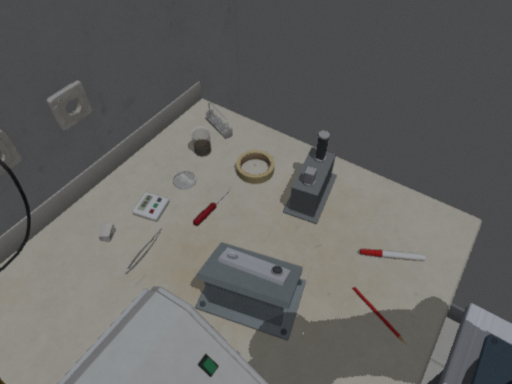

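View pics/side0.png

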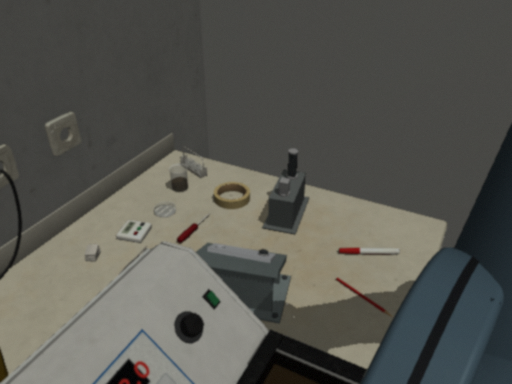

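View pics/wrist0.png

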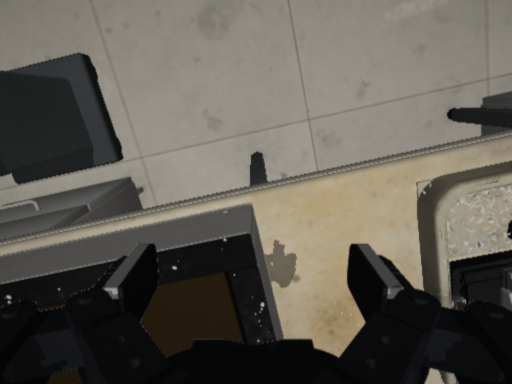

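```bash
cat >> h.py <<'E'
from scipy.spatial.transform import Rotation as Ro
P={n:None for n in ['scene','side','wrist']}
def T_wc(n,tp=None,o=None):
    p=arm.camera_params(n)
    if n=='wrist':
        T=np.eye(4);T[:3,:3]=Ro.from_rotvec(o).as_matrix();T[:3,3]=tp
        return T@np.array(p['tool_from_camera'])
    T=np.eye(4);T[:3,:3]=p['R'].T;T[:3,3]=-p['R'].T@p['t'];return T
def load(f):
    z=np.load(f'pics/{f}.npz'); n=f.rstrip('0123456789'); return n,z
def cloud(f):
    n,z=load(f);p=arm.camera_params(n);d=z['d'];F=192/np.tan(np.radians(p['vertical_fov']/2))
    v,u=np.mgrid[0:384,0:512]
    X=np.stack([(u-p['cx'])/F*d,(v-p['cy'])/F*d,d],-1)
    T=T_wc(n,z['tp'],z['o']);W=X@T[:3,:3].T+T[:3,3]
    W[d==0]=np.nan
    return W,z['im']
def proj(f,X):
    n,z=load(f);p=arm.camera_params(n);F=192/np.tan(np.radians(p['vertical_fov']/2))
    T=np.linalg.inv(T_wc(n,z['tp'],z['o']));c=np.atleast_2d(X)@T[:3,:3].T+T[:3,3]
    return np.stack([c[:,0]/c[:,2]*F+p['cx'],c[:,1]/c[:,2]*F+p['cy']],-1)
def raypl(f,uv,n0,p0):
    n,z=load(f);p=arm.camera_params(n);F=192/np.tan(np.radians(p['vertical_fov']/2))
    T=T_wc(n,z['tp'],z['o']);r=T[:3,:3]@np.array([(uv[0]-p['cx'])/F,(uv[1]-p['cy'])/F,1]);c=T[:3,3]
    return c+r*(np.dot(n0,np.array(p0)-c)/np.dot(n0,r))
E
python3 - <<'E'
from h import *
np.set_printoptions(precision=1,suppress=True)
print(T_wc('scene')[:3,3],T_wc('side')[:3,3])
W,im=cloud('scene0')
for nm,(u,v) in dict(cap=(323,135),handle=(321,150),bolttop=(311,172),standtop=(318,165),hole=(233,256),pivot=(278,270),benchA=(260,220),tape=(240,170),hex=(205,214),forc=(145,250),c1=(218,247),c2=(301,267),c3=(207,281)).items(): print(nm,W[v,u])
c=cv2.resize(im[130:340,180:360],None,fx=4.4,fy=4.4,interpolation=cv2.INTER_CUBIC)[:600*2]
cv2.imwrite('pics/zs0.png',cv2.resize(im[130:340,190:350],None,fx=2.85*1,fy=2.85,interpolation=cv2.INTER_CUBIC)[:,:,::-1])
E
```

```text
[311.4 370.5 757.5] [176.7 673.7 698.5]
cap [ 554.4 -263.2  160.4]
handle [nan nan nan]
bolttop [ 537.3 -185.9  121.5]
standtop [ 547.9 -247.5   83.4]
hole [569.   58.7  86.6]
pivot [475.9  48.1 109.6]
benchA [606.1 -94.    0.1]
tape [ 720.5 -178.2   26.1]
hex [714.  -28.6  15.9]
forc [771.1 112.9  -0.2]
c1 [607.6  55.7  80.6]
c2 [451.9   0.2  73.5]
c3 [569.3 135.7 108.2]
```

View pics/zs0.png

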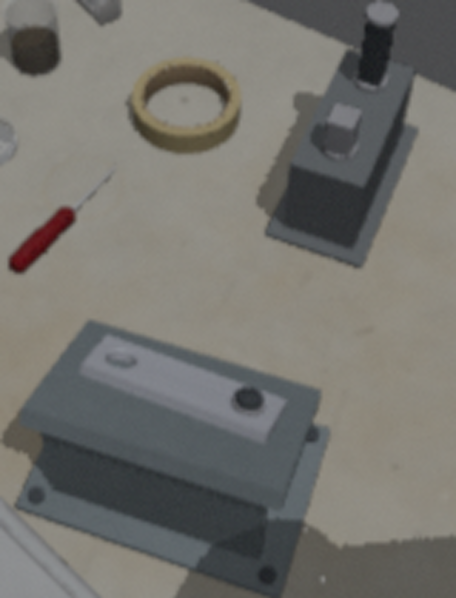

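```bash
cat > fit.py <<'E'
from h import *
np.set_printoptions(precision=3,suppress=True)
W,im=cloud('scene0')
bz=W[(np.abs(W[...,2])<8)&(W[...,0]>450)&(W[...,0]<800)&(np.abs(W[...,1])<300)]
print('bench',np.median(bz[:,2]))
# stand top
m=(np.abs(W[...,2]-85)<6)&(W[...,0]>450)&(W[...,0]<650)&(W[...,1]<-100)&(W[...,1]>-350)
p=W[m]; print(len(p),np.median(p[:,2])); r=cv2.minAreaRect(p[:,:2].astype(np.float32)); print('stand top rect',r)
# deck region
m=(W[...,2]>40)&(W[...,2]<150)&(W[...,0]>400)&(W[...,0]<680)&(W[...,1]<190)&(W[...,1]>-60)
q=W[m]
best=None;rng=np.random.default_rng(0)
for i in range(2000):
    a,b,c=q[rng.choice(len(q),3,False)]
    n=np.cross(b-a,c-a);L=np.linalg.norm(n)
    if L<500: continue
    n/=L;n*=np.sign(n[2])
    if abs(np.degrees(np.arccos(n[2]))-25)>4: continue
    k=np.abs((q-a)@n)<2.
    if best is None or k.sum()>best.sum(): best=k
pp=q[best];c=pp.mean(0);n=np.linalg.svd(pp-c)[2][2];n*=np.sign(n[2])
print('deck n',n,np.degrees(np.arccos(n[2])),len(pp),c, 'az',np.degrees(np.arctan2(n[1],n[0])))
h=(q-c)@n
# strap: 8 above
ym=np.cross(n,[0,0,1]);ym/=np.linalg.norm(ym); ym*=-np.sign(ym[0]); xm=np.cross(ym,n)
print('y',ym,'x',xm)
for nm,sel in [('deck',np.abs(h)<3),('strap',(h>5.5)&(h<11)),('head',(h>15)&(h<22))]:
    s=q[sel];ab=np.stack([(s-c)@xm,(s-c)@ym],-1).astype(np.float32)
    print(nm,len(s),'h',np.median(h[sel]),cv2.minAreaRect(ab), s.mean(0))
ymax=W[(W[...,2]>5)&(W[...,1]>150)&(W[...,0]>200)]
print('box',np.nanmin(ymax,0),np.nanmax(ymax,0))
E
python3 fit.py
```

```text
bench 0.3593610505761262
955 85.08104087379252
stand top rect ((547.3597412109375, -228.52743530273438), (60.55458450317383, 143.19915771484375), 10.74553394317627)
deck n [ 0.104 -0.409  0.907] 24.95980645172226 2415 [514.5    76.344 100.348] az -75.72915560967364
y [-0.969 -0.247  0.   ] x [-0.223  0.879  0.422]
deck 2536 h 0.03087622072877124 ((-13.084724426269531, -3.25909423828125), (170.88645935058594, 116.29048156738281), 89.58039093017578) [514.729  77.028 100.656]
strap 868 h 7.964464897237382 ((-20.595348358154297, -2.6392898559570312), (130.11788940429688, 43.78056716918945), 84.65068054199219) [521.916  57.698  99.866]
head 52 h 17.26770056332693 ((-16.54755973815918, 42.850135803222656), (15.394636154174805, 19.06018829345703), 75.50213623046875) [478.343  45.947 109.737]
box [388.174 150.004   5.039] [1013.759  447.177  286.999]
```

```bash
python3 - <<'E'
from h import *
np.set_printoptions(precision=0,suppress=True,linewidth=200)
for f in ['scene0','side0']:
    W,im=cloud(f); print(f)
    for x in range(100,900,50):
        row=[]
        for y in range(-50,750,50):
            m=(W[...,0]>=x)&(W[...,0]<x+50)&(W[...,1]>=y)&(W[...,1]<y+50)
            row.append('%5.0f'%np.nanmax(W[...,2][m]) if m.sum() else '    .')
        print(x,' '.join(row))
E
```

```text
scene0
100    15     4     .     .     .     .     .     .     .     .     .     .     .     .     .     .
150     4     3     2     .     .     .     .     .     .     .     .     .     .     .     .     .
200     9     4     5     .     .     .     .     .     .     .     .     .     .     .     .     .
250    11     5     4     4     .     .     .     .     .     .     .     .     .     .     .     .
300    10     4     4     5     4     .     .     .     .     .     .     .     .     .     .     .
350     4     5     5     5     5   131     .     .     .     .     .     .     .     .     .     .
400    67    98   120   122     6   175   182     .     .     .     .     .     .     .     .     .
450    74   113   118   121     4   216   218   217     .     .     .     .     .     .     .     .
500     4    99   113   120     3   232   232   233   231     .     .     .     .     .     .     .
550     3    93   108   120    13   229   229   229   229     .     .     .     .     .     .     .
600     4    78    98     9     4   206   207   206   207     .     .     .     .     .     .
[... 1412 characters left out ...]

550     .    92   106   120     .   228   228   227   228   228   228   227     .     .     .     .
600     1    77    96     .     .   205   205   205   206   205   205   206     .     .     .     .
650     5     2     .     .     .     .     .     .     .     .   132     .     .     .     .     .
700    21    16     .     .     .     .     .     .     .   116   128     .     .     .     .     .
750     4    16    11    10    10     3     4     3     3     3     .     .     .     .     .     .
800    21    21    19    21     3     3     3     3     2     2     .     .     .     .     .     .
850    17    18    17    25    21     4     3     3     2     .     .     .     .     .     .     .
```

```bash
cat >> h.py <<'E'
def Rdown(az):
    a=np.radians(az);y=np.array([np.cos(a),np.sin(a),0]);z=np.array([0,0,-1.]);return np.stack([np.cross(y,z),y,z],1)
def plan(R0,p0,poses):
    """poses list of (p,R): print rows, rounded, tracking the rounding"""
    xs=[];ds=[]
    R=R0.copy();p=np.array(p0,float)
    for (pt,Rt) in poses:
        sh=np.round(R.T@(np.array(pt)-p)/1000,4)
        dr=np.round(Ro.from_matrix(R.T@Rt).as_rotvec(),4)
        xs.append([float(v)+0. for v in sh]);ds.append([float(v)+0. for v in dr]); p=p+R@sh*1000; R=R@Ro.from_rotvec(dr).as_matrix()
    for i in range(0,len(xs),12): print(xs[i:i+12],'\n',ds[i:i+12],'\n')
    print('end',p,Ro.from_matrix(R).as_rotvec())
def cur():
    s=arm.state();return Ro.from_rotvec(s['orientation']).as_matrix(),np.array(s['tool_pos'])
def lin(p0,R0,p1,R1,n):
    w=(Ro.from_matrix(R0.T@R1)).as_rotvec()
    return [(np.array(p0)+(np.array(p1)-p0)*k/n, R0@Ro.from_rotvec(w*k/n).as_matrix()) for k in range(1,n+1)]
E
python3 - <<'E'
from h import *
R0,p0=cur()
poses=[(p0+[0,0,37.5*k],R0) for k in (1,2,3,4)]
N=28
r0,a0=np.hypot(*p0[:2]),np.degrees(np.arctan2(p0[1],p0[0]))
t=np.array([547.4,-228.5]);r1,a1=np.hypot(*t),np.degrees(np.arctan2(t[1],t[0]))
y0=np.degrees(np.arctan2(R0[1,1],R0[0,1]))
for k in range(1,N+1):
    f=k/N;r=r0+(r1-r0)*f;a=np.radians(a0+(a1-a0)*f)
    z=p0[2]+150-max(0,k-22)/6*(p0[2]+150-260)
    poses.append(([r*np.cos(a),r*np.sin(a),z],Rdown(y0+(10.7-y0)*f)))
plan(R0,p0,poses)
E
```

```text
[[0.0, 0.0, -0.0375], [0.0, -0.0001, -0.0375], [0.0, 0.0, -0.0375], [0.0, -0.0001, -0.0375], [-0.0403, -0.0033, 0.0], [-0.0402, -0.0041, 0.0], [-0.0399, -0.0049, 0.0], [-0.0397, -0.0057, 0.0], [-0.0394, -0.0066, 0.0], [-0.0392, -0.0074, 0.0], [-0.0388, -0.0081, 0.0], [-0.0386, -0.0089, 0.0]] 
 [[0.0, 0.0, 0.0], [0.0, 0.0, 0.0], [0.0, 0.0, 0.0], [0.0, 0.0, 0.0], [-0.0013, 0.0001, 0.0415], [0.0, 0.0, 0.0416], [0.0, 0.0, 0.0415], [0.0, 0.0, 0.0416], [0.0, 0.0, 0.0415], [0.0, 0.0, 0.0416], [0.0, 0.0, 0.0415], [0.0, 0.0, 0.0416]] 

[[-0.0383, -0.0098, 0.0], [-0.0379, -0.0104, 0.0], [-0.0376, -0.0113, 0.0], [-0.0372, -0.0119, 0.0], [-0.0368, -0.0128, 0.0], [-0.0365, -0.0134, 0.0], [-0.036, -0.0142, 0.0], [-0.0356, -0.0148, 0.0], [-0.0352, -0.0156, 0.0], [-0.0347, -0.0162, 0.0], [-0.0343, -0.0169, 0.0], [-0.0338, -0.0176, 0.0]] 
 [[0.0, 0.0, 0.0415], [0.0, 0.0, 0.0416], [0.0, 0.0, 0.0415], [0.0, 0.0, 0.0416], [0.0, 0.0, 0.0415], [0.0, 0.0, 0.0416], [0.0, 0.0, 0.0415], [0.0, 0.0, 0.0415], [0.0, 0.0, 0.0416], [0.0, 0.0, 0.0415], [0.0, 0.0, 0.0416], [0.0, 0.0, 0.0415]] 

[[-0.0333, -0.0182, 0.0], [-0.0328, -0.0188, 0.0], [-0.0323, -0.0195, 0.0201], [-0.0318, -0.02, 0.0201], [-0.0313, -0.0207, 0.0201], [-0.0307, -0.0212, 0.0201], [-0.0302, -0.0218, 0.0201], [-0.0295, -0.0224, 0.0201]] 
 [[0.0, 0.0, 0.0416], [0.0, 0.0, 0.0415], [0.0, 0.0, 0.0416], [0.0, 0.0, 0.0415], [0.0, 0.0, 0.0416], [0.0, 0.0, 0.0415], [0.0, 0.0, 0.0416], [0.0, 0.0, 0.0415]] 

end [ 547.35319176 -228.45957088  260.02280729] [-2.00460804e+00 -2.41888349e+00 -5.51224419e-05]
```

Request:
play_rows(
  xyz=[
    [0,0,-0.0375],
    [0,0,-0.0375],
    [0,0,-0.0375],
    [0,0,-0.0375],
    [-0.04,-0.003,0],
    [-0.04,-0.004,0],
    [-0.04,-0.005,0],
    [-0.04,-0.006,0],
    [-0.039,-0.007,0],
    [-0.039,-0.007,0],
    [-0.039,-0.008,0],
    [-0.0385,-0.009,0],
  ],
  dr=[
    [0,0,0],
    [0,0,0],
    [0,0,0],
    [0,0,0],
    [0,0,0.0415],
    [0,0,0.0415],
    [0,0,0.0415],
    [0,0,0.0415],
    [0,0,0.0415],
    [0,0,0.0415],
    [0,0,0.0415],
    [0,0,0.0415],
  ],
  gripper=[0,0,0,0,0,0,0,0,0,0,0,0],
)

```text
t: 1.15
tool_pos: [418.4, 475.8, 380.8]
orientation: [-0.86, -3.021, 0.001]
contact_force: [0.5, 0.5, -0.2]
width: 85.4
```

Request:
play_rows(
  xyz=[
    [-0.038,-0.01,0],
    [-0.038,-0.01,0],
    [-0.0375,-0.011,0],
    [-0.037,-0.012,0],
    [-0.037,-0.013,0],
    [-0.0365,-0.0135,0],
    [-0.036,-0.014,0],
    [-0.0355,-0.015,0],
    [-0.035,-0.0155,0],
    [-0.0345,-0.016,0],
    [-0.034,-0.017,0],
    [-0.034,-0.0175,0],
  ],
  dr=[
    [0,0,0.0415],
    [0,0,0.0415],
    [0,0,0.0415],
    [0,0,0.0415],
    [0,0,0.0415],
    [0,0,0.0415],
    [0,0,0.0415],
    [0,0,0.0415],
    [0,0,0.0415],
    [0,0,0.0415],
    [0,0,0.0415],
    [0,0,0.0415],
  ],
  gripper=[0,0,0,0,0,0,0,0,0,0,0,0],
)

```text
t: 2.15
tool_pos: [605.5, 62.7, 381.0]
orientation: [-1.578, -2.716, 0.0]
contact_force: [0.4, 0.1, -0.1]
width: 85.4
```

Request:
play_rows(
  xyz=[
    [-0.0333,-0.018,0],
    [-0.033,-0.019,0],
    [-0.032,-0.0195,0.02],
    [-0.032,-0.02,0.02],
    [-0.031,-0.021,0.02],
    [-0.031,-0.021,0.02],
    [-0.03,-0.022,0.02],
    [-0.0295,-0.022,0.02],
    [0,0,0],
    [0,0,0],
  ],
  dr=[
    [0,0,0.0415],
    [0,0,0.0415],
    [0,0,0.0415],
    [0,0,0.0415],
    [0,0,0.0415],
    [0,0,0.0415],
    [0,0,0.0415],
    [0,0,0.0415],
    [0,0,0],
    [0,0,0],
  ],
  gripper=[0,0,0,0,0,0,0,0,0,0],
)

```text
t: 2.98
tool_pos: [545.7, -225.5, 262.1]
orientation: [-2.008, -2.413, 0.003]
contact_force: [0.2, 0.4, 0.7]
width: 85.6
```

```bash
python3 - <<'E'
from h import *
s=arm.state();print(s['t'],s['tool_pos'],s['orientation'],s['joint_pos'],s['contact_force'],s['joint_velocities'])
snap('wrist','wrist1')
E
```

```text
2.9833 [ 545.7437579  -225.46570412  262.10943268] [-2.00779853 -2.41337517  0.0031353 ] [-0.08811933  0.44335162  0.54817017  1.69255191 -0.25469859  1.08047299
  0.72148544] [0.21523665 0.44212134 0.70360637] [-0.04788071 -0.0141973  -0.05216818 -0.0466284  -0.01445665  0.00768794
 -0.00731323]
```

View pics/wrist1.png

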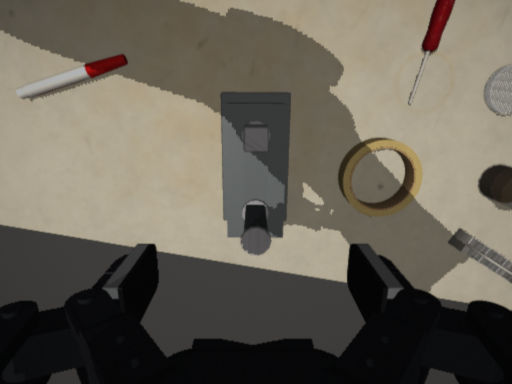

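```bash
cat > m1.py <<'E'
from h import *
import sys
np.set_printoptions(precision=2,suppress=True)
f=sys.argv[1]
W,im=cloud(f)
m=(np.abs(W[...,2]-85)<4)&(W[...,0]>450)&(W[...,0]<650)&(W[...,1]<-100)&(W[...,1]>-350)
m=cv2.morphologyEx(m.astype(np.uint8),cv2.MORPH_OPEN,np.ones((3,3)))>0
p=W[m];print('top',len(p),np.median(p[:,2]),cv2.minAreaRect(p[:,:2].astype(np.float32)))
for nm,z0 in [('cap',161),('bolt',123)]:
    m=(np.abs(W[...,2]-z0)<4)&(W[...,0]>450)&(W[...,0]<650)&(W[...,1]<-100)&(W[...,1]>-350)
    p=W[m]; 
    if len(p): 
        v,u=np.where(m); print(nm,len(p),p.mean(0),cv2.minAreaRect(p[:,:2].astype(np.float32)),u.min(),u.max(),v.min(),v.max())
x,y,w,h=190,85,130,180
cv2.imwrite('pics/z_%s.png'%f,cv2.resize(im[y:y+h,x:x+w],None,fx=3.3,fy=3.3,interpolation=cv2.INTER_CUBIC)[:,:,::-1])
E
python3 m1.py wrist1
```

```text
top 6240 86.34227958750682 ((547.229248046875, -228.83197021484375), (60.12274169921875, 139.8203582763672), 10.171548843383789)
cap 703 [ 554.06 -266.85  162.03] ((554.203857421875, -267.39910888671875), (24.182205200195312, 25.18767738342285), 10.77800178527832) 241 270 226 255
bolt 679 [ 541.24 -194.77  124.14] ((545.6455078125, -219.35577392578125), (21.283740997314453, 82.9446029663086), 9.946065902709961) 244 268 127 218
```

View pics/z_wrist1.png

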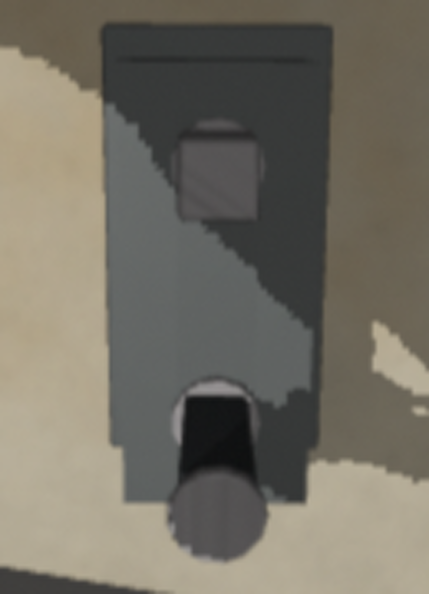

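```bash
python3 - <<'E'
from h import *
s=arm.state();print(s['t'],s['tool_pos'],s['orientation'])
R0,p0=cur();print(np.degrees(np.arctan2(R0[1,1],R0[0,1])))
plan(R0,p0,lin(p0,R0,[554.4,-267.8,190],Rdown(10.4),3))
E
```

```text
3.0333 [ 547.56231637 -223.41735005  262.89812743] [-2.00399337e+00 -2.41811672e+00  2.18160821e-04]
10.700118971059412
[[-0.015, -0.0005, 0.0243], [-0.0149, -0.0005, 0.0243], [-0.015, -0.0004, 0.0243]] 
 [[-0.0003, -0.0002, 0.0017], [-0.0002, -0.0003, 0.0018], [-0.0003, -0.0002, 0.0017]] 

end [ 554.40550109 -267.78279655  189.97853286] [2.01089094e+00 2.41363902e+00 4.35902702e-05]
```

Request:
play_rows(
  xyz=[
    [-0.015,-0.0005,0.024],
    [-0.015,-0.0005,0.024],
    [-0.015,-0.0005,0.024],
    [0,0,0],
    [0,0,0],
    [0,0,0],
  ],
  dr=[
    [0,0,0.0017],
    [0,0,0.0017],
    [0,0,0.0017],
    [0,0,0],
    [0,0,0],
    [0,0,0],
  ],
  gripper=[0,0,0,0,0,0],
)

```text
t: 3.53
tool_pos: [556.4, -266.1, 192.5]
orientation: [2.006, 2.417, 0.002]
contact_force: [-0.4, 0.0, 0.4]
width: 85.2
```

```bash
python3 - <<'E'
from h import *
for i in range(3):
    s=arm.state();print(s['t'],s['tool_pos'],s['orientation'],s['joint_velocities'])
    snap('wrist','wrist%d'%(2+i))
R0,p0=cur();print(p0,np.degrees(np.arctan2(R0[1,1],R0[0,1])))
plan(R0,p0,lin(p0,R0,[554.4,-267.8,104],Rdown(10.4),4))
E
python3 m1.py wrist4
```

```text
3.5333 [ 556.35248556 -266.13930656  192.54260481] [2.00567341e+00 2.41652289e+00 2.32613639e-03] [-0.00784748 -0.0157187   0.00557267 -0.00252056  0.00202682 -0.0039159
  0.00327825]
3.5833 [ 556.52791752 -266.23727946  192.93788024] [2.00501174 2.41598912 0.00286201] [-0.00139942 -0.00827087  0.0050883   0.00122153  0.00057413 -0.00453048
  0.00282434]
3.6333 [ 556.41598581 -266.42781243  193.01355905] [2.00509764 2.41563548 0.00284397] [ 0.00191571 -0.00171357  0.00387227  0.00496045 -0.00097643 -0.00599645
  0.00292943]
[ 556.21981311 -266.60699489  192.91906797] 10.592245891269554
[[-0.0002, -0.0006, 0.0222], [-0.0002, -0.0005, 0.0223], [-0.0002, -0.0005, 0.0222], [-0.0002, -0.0006, 0.0222]] 
 [[0.0007, 0.0001, 0.0008], [0.0006, 0.0002, 0.0009], [0.0007, 0.0001, 0.0008], [0.0007, 0.0002, 0.0009]] 

end [ 554.35656343 -267.80227646  104.01583507] [-2.01100888e+00 -2.41357610e+00  9.55819947e-06]
top 11099 86.3477417368099 ((547.2315063476562, -228.71478271484375), (60.195594787597656, 140.49200439453125), 10.166440963745117)
cap 1410 [ 554.08 -266.87  162.03] ((554.2334594726562, -267.5733337402344), (25.14457130432129, 25.15243148803711), 42.90330123901367) 230 272 204 245
bolt 1319 [ 541.03 -194.    124.14] ((545.7218017578125, -219.37503051757812), (21.622655868530273, 82.37391662597656), 10.099993705749512) 235 269 68 195
```

View pics/wrist4.png

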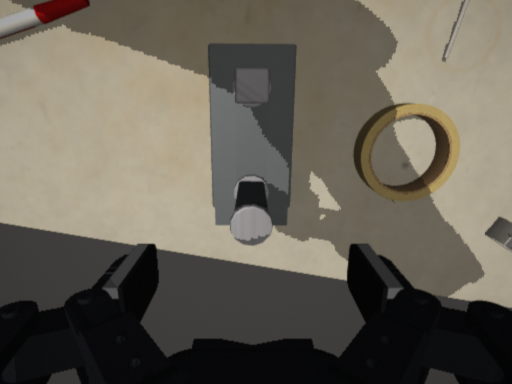

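Request:
play_rows(
  xyz=[
    [0,-0.0005,0.022],
    [-0.0005,-0.0005,0.022],
    [0,-0.0005,0.022],
    [-0.0005,-0.0005,0.022],
    [0,0,0],
    [0,0,0],
    [0,0,0],
    [0,0,0],
    [0,0,0],
    [0,0,0],
    [0,0,0],
    [0,0,0],
  ],
  dr=[
    [0.0007,0,0.001],
    [0.0007,0,0.001],
    [0.0007,0,0.001],
    [0.0007,0,0.001],
    [0,0,0],
    [0,0,0],
    [0,0,0],
    [0,0,0],
    [0,0,0],
    [0,0,0],
    [0,0,0],
    [0,0,0],
  ],
  gripper=[0,0,0,0,0,0.85,0.85,0.85,0.85,0.85,0.85,0.85],
  grip_force=70,
)

```text
t: 4.68
tool_pos: [554.0, -269.2, 104.5]
orientation: [2.014, 2.411, -0.002]
contact_force: [0.5, 0.9, 6.7]
width: 19.4
```

```bash
python3 - <<'E'
from h import *
s=arm.state();print(s)
snap('scene','scene1')
s=arm.state();print(s['width'],s['tool_pos'])
E
```

```text
{'t': 4.6833, 'joint_pos': array([ 0.05674831,  0.67851752,  0.4577759 ,  1.74244425, -0.39065888,
        0.81222102,  0.87814563]), 'joint_velocities': array([-0.00100332,  0.00124045,  0.00033867, -0.00144239, -0.00134773,
       -0.00055938,  0.00110356]), 'effort': array([ 5.32387253e-01, -5.26707315e+01,  9.06191111e+00, -1.80903965e+01,
        1.99793531e-01, -1.98702724e-01,  8.31077214e-04]), 'tool_pos': array([ 554.02429678, -269.22831816,  104.51048812]), 'orientation': array([ 2.01375377e+00,  2.41100224e+00, -1.59230283e-03]), 'contact_force': array([0.52552939, 0.94777029, 6.65941221]), 'torque': array([0.21187712, 0.04986615, 0.03118482]), 'width': 19.403673554968343}
19.32441759621805 [ 554.04675791 -269.20777927  104.51195317]
```

```bash
cat >> h.py <<'E'
def mount(az):
    a=np.radians(az);s=np.sin(np.radians(25));c=np.cos(np.radians(25))
    n=np.array([s*np.cos(a),s*np.sin(a),c]);ym=np.array([np.sin(a),-np.cos(a),0]);xm=np.cross(ym,n)
    return xm,ym,n
def Rm(az):
    xm,ym,n=mount(az);return np.stack([xm,-ym,-n],1)
E
python3 - <<'E'
from h import *
az=-75.73
xm,ym,n=mount(az);print(xm,ym,n)
H=np.array([564.7,70.2,100.])
R0,p0=cur()
A=p0+[0,0,150]
V=H+126*n-30*xm
print(V)
M=(A+V)/2;M[2]=max(A[2],V[2])+20
plan(R0,p0,lin(p0,R0,A,R0,4)+lin(A,R0,V,Rm(az),10))
E
```

```text
[-0.22339726  0.87834359  0.42261826] [-0.96914493 -0.2464916   0.        ] [ 0.10417185 -0.40957834  0.90630779]
[584.52757126  -7.75717922 201.51623331]
[[0.0, 0.0, -0.0375], [-0.0001, 0.0, -0.0375], [0.0, -0.0001, -0.0375], [0.0, 0.0, -0.0375], [0.0252, 0.0077, 0.0053], [0.0248, 0.0078, 0.0063], [0.0246, 0.008, 0.0075], [0.0241, 0.0082, 0.0084], [0.0237, 0.0084, 0.0095], [0.0231, 0.0086, 0.0106], [0.0227, 0.0087, 0.0115], [0.022, 0.0089, 0.0124]] 
 [[0.0, 0.0, 0.0], [0.0, 0.0, 0.0], [0.0, 0.0, 0.0], [0.0, 0.0, 0.0], [0.0015, 0.0437, -0.0069], [0.0014, 0.0437, -0.0069], [0.0015, 0.0437, -0.0069], [0.0014, 0.0437, -0.0069], [0.0015, 0.0437, -0.0069], [0.0014, 0.0437, -0.0069], [0.0015, 0.0437, -0.0068], [0.0015, 0.0437, -0.0069]] 

[[0.0214, 0.0091, 0.0134], [0.0208, 0.0092, 0.0144]] 
 [[0.0014, 0.0437, -0.0069], [0.0015, 0.0437, -0.0069]] 

end [584.50796695  -7.73494617 201.48439483] [-1.70183797 -2.18882456 -0.37729193]
```

Request:
play_rows(
  xyz=[
    [0,0,-0.02],
    [0,0,-0.0375],
    [0,0,-0.0375],
    [0,0,-0.0375],
    [0,0,-0.0175],
    [0.0252,0.0077,0.0053],
    [0.0248,0.0078,0.0063],
    [0.0246,0.008,0.0075],
    [0.024,0.008,0.0085],
    [0.0237,0.0085,0.0095],
    [0.023,0.0085,0.0105],
    [0.0227,0.0087,0.0115],
  ],
  dr=[
    [0,0,0],
    [0,0,0],
    [0,0,0],
    [0,0,0],
    [0,0,0],
    [0.0015,0.0437,-0.007],
    [0.0015,0.0437,-0.007],
    [0.0015,0.0437,-0.007],
    [0.0015,0.0437,-0.007],
    [0.0015,0.0437,-0.007],
    [0.0015,0.0437,-0.007],
    [0.0015,0.0437,-0.007],
  ],
  gripper=[0.85,0.85,0.85,0.85,0.85,0.85,0.85,0.85,0.85,0.85,0.85,0.85],
)

```text
t: 5.73
tool_pos: [574.2, -85.1, 215.8]
orientation: [-1.794, -2.258, -0.271]
contact_force: [0.5, 1.0, -2.6]
width: 19.7
```

Request:
play_rows(
  xyz=[
    [0.022,0.009,0.0125],
    [0.0215,0.009,0.0135],
    [0.021,0.009,0.0145],
    [0,0,0],
    [0,0,0],
    [0,0,0],
    [0,0,0],
  ],
  dr=[
    [0.0015,0.0437,-0.007],
    [0.0015,0.0437,-0.007],
    [0.0015,0.0437,-0.007],
    [0,0,0],
    [0,0,0],
    [0,0,0],
    [0,0,0],
  ],
  gripper=[0.85,0.85,0.85,0.85,0.85,0.85,0.85],
)

```text
t: 6.32
tool_pos: [583.2, -8.8, 200.3]
orientation: [-1.703, -2.188, -0.374]
contact_force: [-0.1, 0.5, -1.3]
width: 19.4
```

```bash
python3 - <<'E'
from h import *
s=arm.state();print(s['t'],s['tool_pos'],s['orientation'],s['joint_pos'],s['contact_force'],s['width'])
R,p=cur();print(R.T@Rm(-75.73))
im,d=snap('wrist','wrist5')
cv2.imwrite('pics/z5.png',cv2.resize(im,None,fx=1.56,fy=1.56,interpolation=cv2.INTER_CUBIC)[:,:,::-1])
E
```

```text
6.3167 [583.2192893   -8.84829006 200.27505052] [-1.70285077 -2.18763468 -0.37439898] [-0.06312578  0.59683859  0.32213169  1.64569748 -0.60550025  1.21511554
  0.77335915] [-0.13172323  0.48493048 -1.26399576] 19.422285933501378
[[ 9.99998651e-01  1.50338963e-03  6.61140231e-04]
 [-1.50452823e-03  9.99997380e-01  1.72505484e-03]
 [-6.58545070e-04 -1.72604722e-03  9.99998294e-01]]
```

View pics/z5.png

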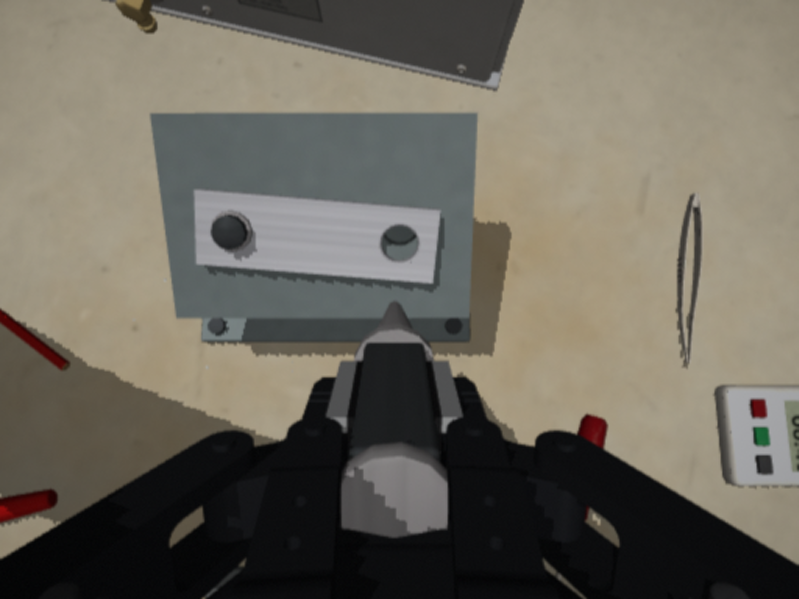

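```bash
python3 - <<'E'
from h import *
np.set_printoptions(precision=2,suppress=True)
W,im=cloud('wrist5')
cv2.imwrite('pics/z5b.png',cv2.resize(im[110:215,110:310],None,fx=4,fy=4,interpolation=cv2.INTER_CUBIC)[:,:,::-1])
n,z=load('wrist5')
# deck plane fit from wrist
xm,ym,nn=mount(-75.73)
sub=np.zeros(W.shape[:2],bool); sub[72:205,95:308]=1
q=W[sub];q=q[~np.isnan(q).any(1)]
a=q@nn; hist,e=np.histogram(a,bins=np.arange(a.min(),a.max(),1)); o=np.argsort(hist)[::-1][:6];print(e[o],hist[o])
d0=e[o[0]]+.5
k=np.abs(a-d0)<3;pp=q[k];c=pp.mean(0);m=np.linalg.svd(pp-c)[2][2];m*=np.sign(m[2]);print('n',m,np.degrees(np.arccos(m[2])),'az',np.degrees(np.arctan2(m[1],m[0])),c,len(pp))
xf,yf,_=mount(np.degrees(np.arctan2(m[1],m[0])))
h=(q-c)@m
for nm,sel in [('deck',np.abs(h)<3),('strap',(h>5.5)&(h<11)),('head',(h>15)&(h<22))]:
    s=q[sel];ab=np.stack([(s-c)@xf,(s-c)@yf],-1).astype(np.float32)
    print(nm,len(s),np.median(h[sel]),cv2.minAreaRect(ab))
print('tip proj check', proj('wrist5',[z['tp']+Ro.from_rotvec(z['o']).as_matrix()@np.array([0,0,x]) for x in (80,86,90)]))
E
```

```text
[113.53 112.53 121.53 114.53 120.53 111.53] [9271 6109 3195 2399 2194  746]
n [ 0.1  -0.41  0.91] 25.059981638584944 az -75.79392107673976 [518.67  73.53  99.14] 18697
deck 18691 -0.005379193790408321 ((-8.0841064453125, 1.1973876953125), (170.76266479492188, 111.46540832519531), 89.94274139404297)
strap 6492 7.983437892481135 ((-15.815085411071777, 1.3235549926757812), (130.43690490722656, 40.42206954956055), 85.14228820800781)
head 372 17.28754732460606 ((-11.86759090423584, 45.800453186035156), (17.361894607543945, 17.522661209106445), 71.78593444824219)
tip proj check [[254.36 200.49]
 [254.31 198.05]
 [254.28 196.49]]
```

View pics/z5b.png

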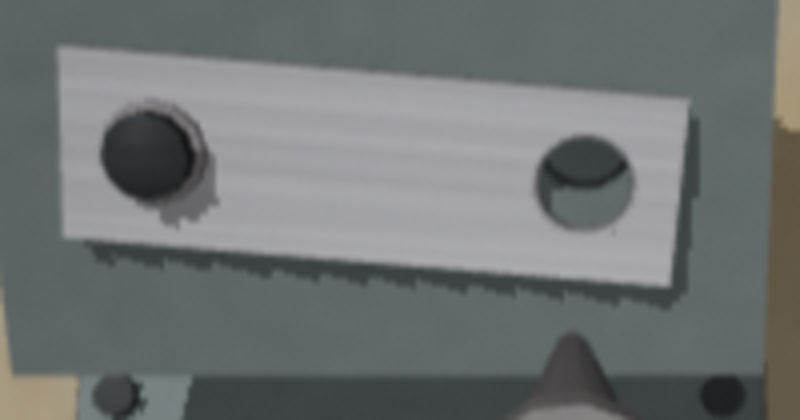

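```bash
python3 - <<'E'
from h import *
np.set_printoptions(precision=2,suppress=True)
az=-75.76;xm,ym,n=mount(az);c=np.array([518.67,73.53,99.14])
cc=lambda p:np.array([(p-c)@xm,(p-c)@ym,(p-c)@n])
sh=raypl('wrist5',(110+584/4-.4,110+183/4-.4),n,c+8*n);hd=raypl('wrist5',(110+148/4-.4,110+156/4-.4),n,c+18*n)
print('strap hole',sh,cc(sh));print('head',hd,cc(hd), 'dist',np.linalg.norm(cc(sh)[:2]-cc(hd)[:2]))
# deck hole arc bottom edge
e=raypl('wrist5',(110+586/4-.4,110+187/4-.4),n,c);print('deck hole low edge',cc(e))
dh=c+cc(hd)[0]*xm+(cc(hd)[1]-90)*ym+8*n;print('deckhole',dh, proj('wrist5',[dh]))
nn,z=load('wrist5');R=Ro.from_rotvec(z['o']).as_matrix()
# tip: ray at pixel intersect plane at tool z=85.8
t=raypl('wrist5',(110+573/4-.4,110+333/4-.4),R[:,2],z['tp']+R[:,2]*85.8);print('tip tool',R.T@(t-z['tp']),t)
W,im=cloud('wrist5')
for v in range(196,260,6): 
    w=W[v,230:275]; k=(R.T@(w-z['tp']).T).T; g=np.abs(k[:,0])<16; 
    if g.sum(): print(v,np.nanmean(k[g],0),g.sum())
E
```

```text
strap hole [565.64  64.82  98.64] [-18.33 -43.39   8.  ]
head [479.85  45.55 110.81] [-10.99  44.51  18.  ] dist 88.2041750295311
deck hole low edge [-20.58 -43.89  -0.  ]
deckhole [566.04  71.79 101.74] [[258.12 146.63]]
tip tool [ 4.12 -1.09 85.8 ] [572.18  29.56 124.23]
196 [ -9.24  -1.79 121.7 ] 45
202 [ 7.82 -1.38 52.32] 14
208 [ 9.99 -1.4  34.25] 20
214 [13.53 -1.36 14.4 ] 33
220 [11.28 -1.41 11.55] 44
226 [11.01 -1.67  4.06] 45
232 [11.53 -1.65 -4.58] 45
238 [ 11.55  -1.64 -11.36] 45
244 [ 11.38  -1.62 -17.19] 44
250 [ 11.52  -1.64 -23.17] 45
256 [ 11.57  -1.62 -28.52] 45
```

```bash
python3 - <<'E'
from h import *
np.set_printoptions(precision=2,suppress=True)
az=-75.76;xm,ym,n=mount(az);c=np.array([518.67,73.53,99.14])
R,p=cur();print(p)
tip=p+R@[1.1,-1.1,86.5]
tgt=c-14.8*xm-43.8*ym+18*n
print(R.T@(tgt-tip), Ro.from_matrix(R.T@Rm(az)).as_rotvec())
E
```

```text
[583.27  -8.73 200.39]
[28.02  2.69 27.66] [-0.  0. -0.]
```

Request:
play_rows(
  xyz=[
    [0.008,0.001,0.005],
    [0.012,0.001,0.012],
    [0.008,0.0005,0.0105],
    [0,0,0],
    [0,0,0],
    [0,0,0],
  ],
  dr=[
    [0,0,0],
    [0,0,0],
    [0,0,0],
    [0,0,0],
    [0,0,0],
    [0,0,0],
  ],
  gripper=[0.85,0.85,0.85,0.85,0.85,0.85],
)

```text
t: 6.87
tool_pos: [576.6, 28.4, 187.2]
orientation: [-1.701, -2.188, -0.375]
contact_force: [-0.1, -0.9, -2.0]
width: 19.1
```

```bash
python3 - <<'E'
from h import *
np.set_printoptions(precision=2,suppress=True)
R,p=cur();print(p,arm.state()['t'])
im,d=snap('wrist','wrist6')
cv2.imwrite('pics/z6.png',cv2.resize(im[110:260,130:330],None,fx=4,fy=4,interpolation=cv2.INTER_CUBIC)[:,:,::-1])
az=-75.76;xm,ym,n=mount(az);c=np.array([518.67,73.53,99.14])
tip=p+R@[1.1,-1.1,86.5]; print((tip-c)@xm,(tip-c)@ym,(tip-c)@n)
E
```

```text
[576.61  28.37 187.16] 6.8667
-14.282759467015598 -43.75486935086783 17.800522720122178
```

View pics/z6.png

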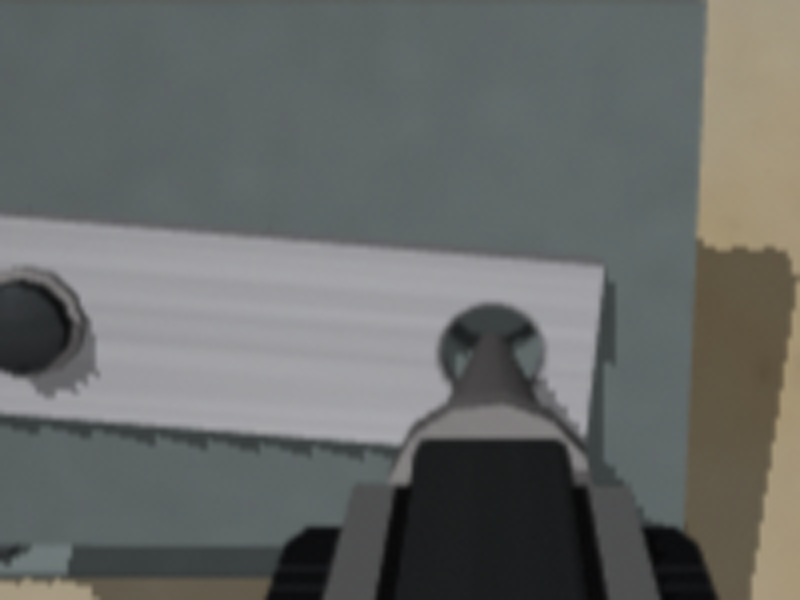

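Request:
play_rows(
  xyz=[
    [0,0,0.005],
    [0,0,0.005],
    [0,0,0.005],
    [0,0,0.005],
    [0,0,0.005],
    [0,0,0.003],
    [0,0,0],
    [0,0,0],
  ],
  dr=[
    [0,0,0],
    [0,0,0],
    [0,0,0],
    [0,0,0],
    [0,0,0],
    [0,0,0],
    [0,0,0],
    [0,0,0],
  ],
  gripper=[0.85,0.85,0.85,0.85,0.85,0.85,0.85,0.85],
)

```text
t: 7.58
tool_pos: [573.3, 40.0, 161.2]
orientation: [-1.701, -2.188, -0.374]
contact_force: [-0.2, -1.6, -4.5]
width: 19.2
```

```bash
cat > st.py <<'E'
from h import *
import sys
np.set_printoptions(precision=2,suppress=True)
s=arm.state();R,p=cur()
az=-75.76;xm,ym,n=mount(az);c=np.array([518.67,73.53,99.14])
tip=p+R@[1.1,-1.1,86.5]; print(s['t'],'tip a,b,h-8',(tip-c)@xm,(tip-c)@ym,(tip-c)@n-8,'force tool',R.T@s['contact_force'],'w',s['width'],'rot err',Ro.from_matrix(R.T@Rm(az)).as_rotvec())
if len(sys.argv)>1:
    im,d=snap('wrist',sys.argv[1])
    cv2.imwrite('pics/z_%s.png'%sys.argv[1],cv2.resize(im[90:290,110:330],None,fx=3,fy=3,interpolation=cv2.INTER_CUBIC)[:,:,::-1])
E
python3 st.py wrist7
```

```text
7.5833 tip a,b,h-8 -14.290439704321658 -43.31267995087984 -18.886781981121946 force tool [-3.31 -0.59  3.46] w 19.1511475603524 rot err [-0. -0. -0.]
```

View pics/z_wrist7.png

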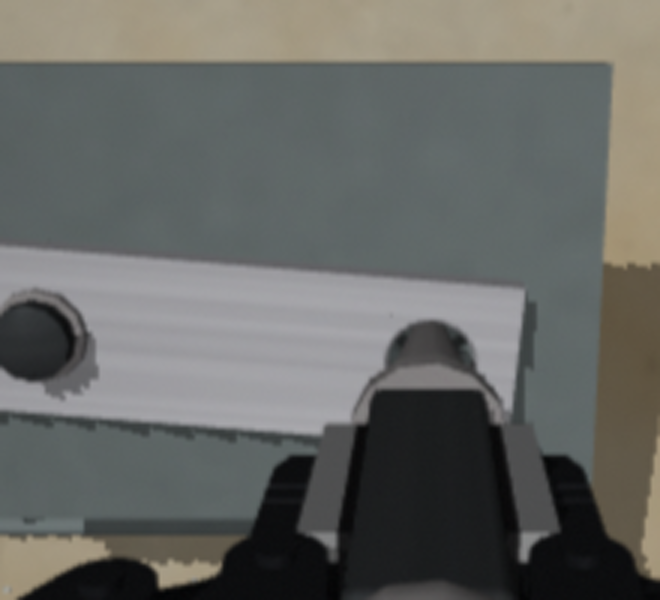

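Request:
play_rows(
  xyz=[
    [0.001,0,0.003],
    [0.001,0,0.003],
    [0.001,0,0.004],
    [0.0005,0,0.004],
    [0,0,0.004],
    [0,0,0.004],
    [0,0,0.004],
    [0,0,0],
  ],
  dr=[
    [0,0,0],
    [0,0,0],
    [0,0,0],
    [0,0,0],
    [0,0,0],
    [0,0,0],
    [0,0,0],
    [0,0,0],
  ],
  gripper=[0.85,0.85,0.85,0.85,0.85,0.85,0.85,0.85],
  grip_force=90,
)

```text
t: 8.3
tool_pos: [569.6, 55.1, 138.8]
orientation: [-1.699, -2.187, -0.375]
contact_force: [2.0, -2.1, -4.8]
width: 19.1
```

```bash
python3 st.py wrist8
```

```text
8.3 tip a,b,h-8 -9.549601864432859 -43.48600526142655 -45.72440386972526 force tool [-4.35  1.46  3.29] w 19.12652179046786 rot err [-0. -0.  0.]
```

View pics/z_wrist8.png

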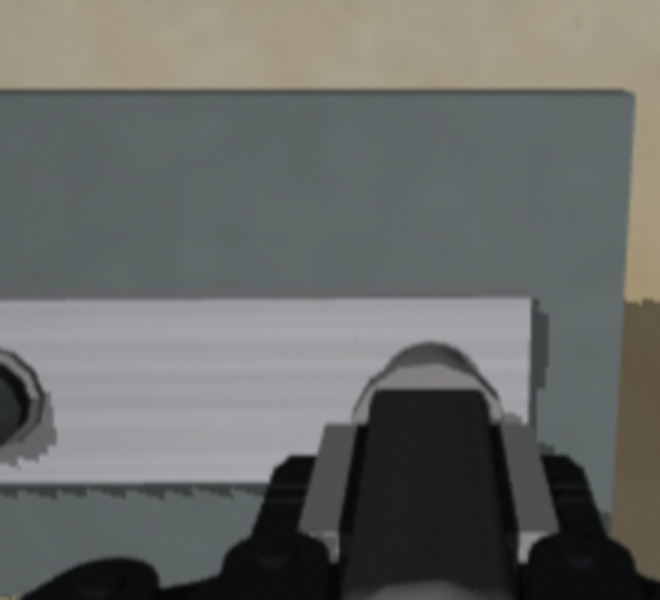

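Request:
play_rows(
  xyz=[
    [-0.0007,0,0.003],
    [-0.0005,0,0.003],
    [0,0,0.004],
    [0,0,0.003],
    [0,0,0],
  ],
  dr=[
    [0,0,0],
    [0,0,0],
    [0,0,0],
    [0,0,0],
    [0,0,0],
  ],
  gripper=[0.85,0.85,0.85,0.85,0.85],
)

```text
t: 8.77
tool_pos: [568.6, 59.0, 126.7]
orientation: [-1.7, -2.187, -0.375]
contact_force: [0.5, -1.5, -4.5]
width: 19.0
```

```bash
python3 st.py
```

```text
8.7667 tip a,b,h-8 -11.0297379008934 -43.42820216484358 -58.423910159646795 force tool [-3.33  0.15  3.37] w 18.98233941894863 rot err [-0. -0.  0.]
```

Request:
play_rows(
  xyz=[
    [0,0,0.003],
    [0,0,0.003],
    [0,0,0.002],
    [0,0,0],
    [0,0,0],
  ],
  dr=[
    [0,0,0],
    [0,0,0],
    [0,0,0],
    [0,0,0],
    [0,0,0],
  ],
  gripper=[0.85,0.85,0.85,0.85,0.85],
)

```text
t: 9.18
tool_pos: [567.9, 61.9, 119.7]
orientation: [-1.7, -2.188, -0.375]
contact_force: [2.0, -1.7, -4.6]
width: 18.8
```

```bash
python3 st.py
```

```text
9.1833 tip a,b,h-8 -11.292193096414477 -43.48869951470971 -65.96960558527272 force tool [-3.88  1.54  3.29] w 18.846265272386045 rot err [-0. -0.  0.]
```

Request:
play_rows(
  xyz=[
    [0,0,0.001],
    [0,0,0.001],
    [0,0,0.001],
    [0,0,0],
    [0,0,0],
  ],
  dr=[
    [0,0,0],
    [0,0,0],
    [0,0,0],
    [0,0,0],
    [0,0,0],
  ],
  gripper=[0.85,0.85,0.85,0.85,0.85],
)

```text
t: 9.6
tool_pos: [567.8, 62.8, 117.8]
orientation: [-1.701, -2.188, -0.376]
contact_force: [0.9, -3.9, 3.3]
width: 18.8
```

```bash
python3 st.py wrist9
```

```text
9.6 tip a,b,h-8 -11.360339966394223 -43.71313763737474 -68.04716639714684 force tool [-2.25 -0.05 -4.7 ] w 18.820611300451187 rot err [-0. -0.  0.]
```

View pics/z_wrist9.png

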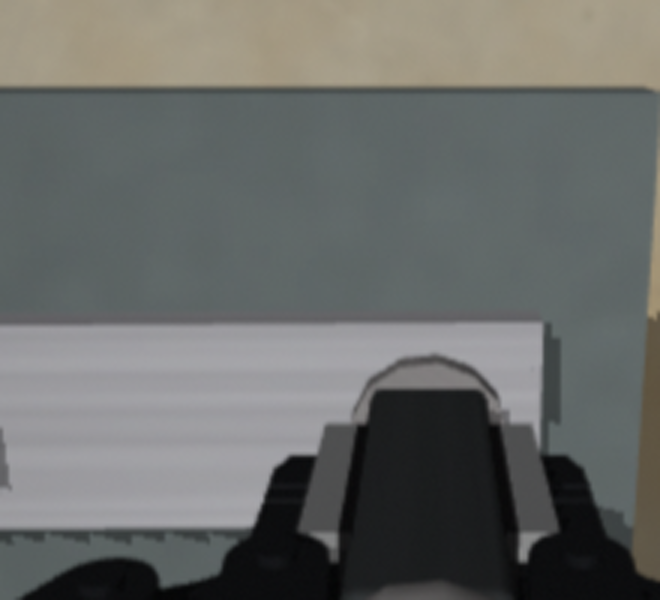

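Request:
play_rows(
  xyz=[
    [0,0,0.001],
    [0,0,0.001],
    [0,0,0],
    [0,0,0],
  ],
  dr=[
    [0,0,0],
    [0,0,0],
    [0,0,0],
    [0,0,0],
  ],
  gripper=[0.85,0.85,0.85,0.85],
)

```text
t: 9.98
tool_pos: [567.9, 62.7, 117.6]
orientation: [-1.701, -2.188, -0.377]
contact_force: [-2.4, -8.2, 16.4]
width: 19.5
```

```bash
python3 st.py wrist10
```

```text
9.9833 tip a,b,h-8 -11.48104418424111 -43.834811429871955 -68.25873256126135 force tool [  0.28  -4.4  -17.99] w 19.487785806167874 rot err [-0. -0.  0.]
```

Request:
play_rows(
  xyz=[
    [0,0,-0.005],
    [0,0,-0.01],
    [0,0,-0.01],
    [0,0,-0.01],
    [0,0,-0.01],
    [0,0,-0.01],
    [0,0,-0.01],
    [0,0,-0.01],
    [0,0,-0.01],
    [0,0,-0.01],
    [0,0,-0.01],
    [0,0,0],
  ],
  dr=[
    [0,0,0],
    [0,0,0],
    [0,0,0],
    [0,0,0],
    [0,0,0],
    [0,0,0],
    [0,0,0],
    [0,0,0],
    [0,0,0],
    [0,0,0],
    [0,0,0],
    [0,0,0],
  ],
  gripper=[0.85,0.85,0.85,0.85,0.85,0.85,0.85,0.85,0.85,0.85,0.85,0.85],
)

```text
t: 11.03
tool_pos: [579.9, 19.4, 212.7]
orientation: [-1.703, -2.189, -0.378]
contact_force: [0.2, 0.4, -1.1]
width: 19.2
```

```bash
python3 st.py wrist11; python3 - <<'E'
from h import *
np.set_printoptions(precision=2,suppress=True)
R0,p0=cur();print(p0)
A=np.array([554.0,-269.2,255]);RA=Ro.from_rotvec([2.01375377e+00,2.41100224e+00,-1.59230283e-03]).as_matrix()
M=np.array([574,-85,240.]) 
plan(R0,p0,lin(p0,R0,A,RA,11))
W,im=cloud('wrist11')
az=-75.76;xm,ym,n=mount(az);c=np.array([518.67,73.53,99.14])
q=W.reshape(-1,3);q=q[~np.isnan(q).any(1)];u=np.stack([(q-c)@xm,(q-c)@ym,(q-c)@n],-1)
k=(np.abs(u[:,2]-8)<2)&(np.abs(u[:,0])<60)&(np.abs(u[:,1])<90)
print(cv2.minAreaRect(u[k][:,:2].astype(np.float32)),k.sum())
E
```

```text
11.0333 tip a,b,h-8 -12.19228365344401 -45.002936170789624 36.97469056948201 force tool [-0.14  0.33  1.17] w 19.241091387283447 rot err [0. 0. 0.]
[579.39  20.12 211.68]
[[-0.0209, -0.0087, -0.0141], [-0.0215, -0.0086, -0.0133], [-0.0221, -0.0084, -0.0124], [-0.0226, -0.0083, -0.0115], [-0.0231, -0.0081, -0.0107], [-0.0236, -0.0079, -0.0097], [-0.024, -0.0078, -0.0088], [-0.0243, -0.0076, -0.0078], [-0.0247, -0.0075, -0.0069], [-0.025, -0.0073, -0.0059], [-0.0253, -0.0071, -0.0049]] 
 [[-0.0014, -0.0397, 0.0063], [-0.0013, -0.0398, 0.0062], [-0.0014, -0.0397, 0.0063], [-0.0014, -0.0397, 0.0063], [-0.0013, -0.0398, 0.0063], [-0.0014, -0.0397, 0.0062], [-0.0014, -0.0397, 0.0063], [-0.0013, -0.0397, 0.0063], [-0.0014, -0.0398, 0.0062], [-0.0014, -0.0397, 0.0063], [-0.0013, -0.0397, 0.0063]] 

end [ 553.98 -269.24  255.01] [ 2.01  2.41 -0.  ]
((-11.543354034423828, 1.14007568359375), (40.47884750366211, 130.1564178466797), 0.19784224033355713) 5817
```

View pics/z_wrist11.png

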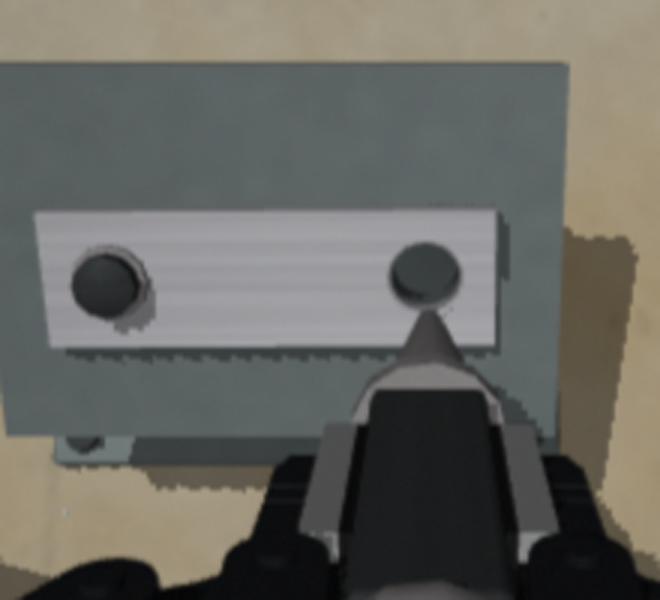

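Request:
play_rows(
  xyz=[
    [-0.021,-0.0087,-0.014],
    [-0.0215,-0.0086,-0.0133],
    [-0.022,-0.0084,-0.0124],
    [-0.0226,-0.0083,-0.0115],
    [-0.023,-0.008,-0.0107],
    [-0.0236,-0.008,-0.0097],
    [-0.024,-0.0078,-0.0088],
    [-0.0243,-0.0076,-0.0078],
    [-0.0247,-0.0075,-0.007],
    [-0.025,-0.0073,-0.006],
    [-0.0253,-0.007,-0.005],
    [0,0,0],
  ],
  dr=[
    [-0.0014,-0.0397,0.0063],
    [-0.0014,-0.0397,0.0063],
    [-0.0014,-0.0397,0.0063],
    [-0.0014,-0.0397,0.0063],
    [-0.0014,-0.0397,0.0063],
    [-0.0014,-0.0397,0.0063],
    [-0.0014,-0.0397,0.0063],
    [-0.0014,-0.0397,0.0063],
    [-0.0014,-0.0397,0.0063],
    [-0.0014,-0.0397,0.0063],
    [-0.0014,-0.0397,0.0063],
    [0,0,0],
  ],
  gripper=[0.85,0.85,0.85,0.85,0.85,0.85,0.85,0.85,0.85,0.85,0.85,0.85],
)

```text
t: 12.08
tool_pos: [552.1, -274.1, 255.1]
orientation: [2.018, 2.404, -0.009]
contact_force: [0.4, -0.5, -1.5]
width: 19.0
```

Request:
play_rows(
  xyz=[
    [0,0,0.01],
    [0,0,0.01],
    [0,0,0],
    [0,0,0],
    [0,0,0],
  ],
  dr=[
    [0,0,0],
    [0,0,0],
    [0,0,0],
    [0,0,0],
    [0,0,0],
  ],
  gripper=[0.85,0.85,0.85,0.85,0.85],
)

```text
t: 12.5
tool_pos: [553.6, -267.7, 233.6]
orientation: [-2.011, -2.411, 0.003]
contact_force: [0.8, -0.6, -2.0]
width: 19.1
```

```bash
python3 - <<'E'
from h import *
np.set_printoptions(precision=2,suppress=True)
s=arm.state();R0,p0=cur();print(s['t'],p0,s['width'])
im,d=snap('wrist','wrist12')
cv2.imwrite('pics/z12.png',cv2.resize(im[40:290,150:360],None,fx=2.4,fy=2.4,interpolation=cv2.INTER_CUBIC)[:,:,::-1])
A=np.array([554.0,-269.2,180]);RA=Ro.from_rotvec([2.01375377e+00,2.41100224e+00,-1.59230283e-03]).as_matrix()
plan(R0,p0,lin(p0,R0,A,RA,5))
E
```

```text
12.5 [ 553.6  -267.75  233.58] 19.135029167851556
[[-0.0003, 0.0001, 0.0107], [-0.0003, 0.0, 0.0107], [-0.0003, 0.0001, 0.0107], [-0.0003, 0.0, 0.0108], [-0.0003, 0.0, 0.0107]] 
 [[-0.0005, -0.0004, 0.0003], [-0.0004, -0.0003, 0.0003], [-0.0005, -0.0004, 0.0002], [-0.0004, -0.0003, 0.0003], [-0.0005, -0.0004, 0.0003]] 

end [ 553.96 -269.2   179.98] [ 2.01  2.41 -0.  ]
```

View pics/z12.png

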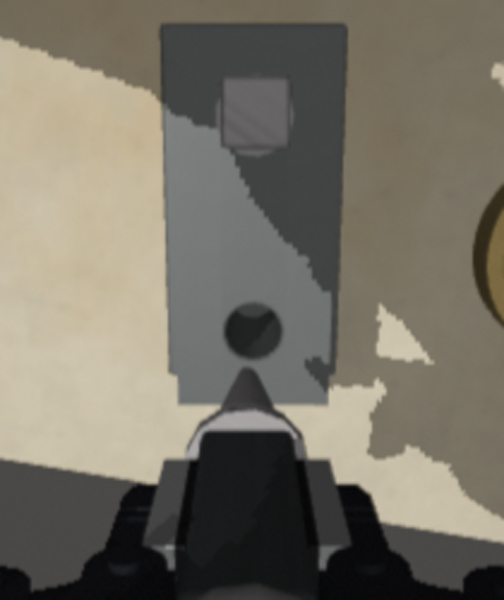

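```bash
python3 - <<'E'
from h import *
np.set_printoptions(precision=5,suppress=True)
for i in range(2): print(arm.camera_params('wrist'))
z=np.load('pics/wrist5.npz');R=Ro.from_rotvec(z['o']).as_matrix()
print(z['tp'],z['o'])
print(proj('wrist5',[z['tp']+R@np.array([0,0,86.])]))
T=np.linalg.inv(arm.camera_params('wrist')['tool_from_camera']);print(T@[0,0,86,1])
E
```

```text
{'vertical_fov': 61.81245604317063, 'cx': 252.36101503857492, 'cy': 191.05653714346408, 'tool_from_camera': array([[  -0.00095,   -0.96115,   -0.27604,   70.7807 ],
       [   1.     ,   -0.00086,   -0.00044,   -1.49783],
       [   0.00019,   -0.27604,    0.96115, -143.88921],
       [   0.     ,    0.     ,    0.     ,    1.     ]])}
{'vertical_fov': 61.81245604317063, 'cx': 252.36101503857492, 'cy': 191.05653714346408, 'tool_from_camera': array([[  -0.00095,   -0.96115,   -0.27604,   70.7807 ],
       [   1.     ,   -0.00086,   -0.00044,   -1.49783],
       [   0.00019,   -0.27604,    0.96115, -143.88921],
       [   0.     ,    0.     ,    0.     ,    1.     ]])}
[583.21929  -8.84829 200.27505] [-1.70285 -2.18763 -0.3744 ]
[[254.50631 197.15251]]
[  1.60862   4.57099 240.49474   1.     ]
```

```bash
python3 - <<'E'
from h import *
np.set_printoptions(precision=2,suppress=True)
z=np.load('pics/wrist12.npz');R=Ro.from_rotvec(z['o']).as_matrix();tp=z['tp']
h=raypl('wrist12',(150+253/2.4-.3,40+331/2.4-.3),[0,0,1],[0,0,85]);print('hole',h,R.T@(h-tp))
t=raypl('wrist12',(150+246.5/2.4-.3,40+369/2.4-.3),R[:,2],tp+R[:,2]*86.5);print('tip',R.T@(t-tp)-[3,0,0])
b=raypl('wrist12',(150+256/2.4-.3,40+113/2.4-.3),[0,0,1],[0,0,123]);print('bolt head',b)
print(R)
E
```

```text
hole [ 554.12 -267.62   85.  ] [ -0.11   0.96 148.57]
tip [-0.25 -1.57 86.5 ]
bolt head [ 540.44 -189.13  123.  ]
[[-0.18  0.98 -0.  ]
 [ 0.98  0.18  0.  ]
 [ 0.   -0.   -1.  ]]
```

Request:
play_rows(
  xyz=[
    [0,0.001,0.008],
    [0,0.0013,0.015],
    [0,0,0.017],
    [0,0,0.015],
    [0,0,0.008],
    [0,0,0],
    [0,0,0],
    [0,0,0],
  ],
  dr=[
    [0,0,0],
    [0,0,0],
    [0,0,0],
    [0,0,0],
    [0,0,0],
    [0,0,0],
    [0,0,0],
    [0,0,0],
  ],
  gripper=[0.85,0.85,0.85,0.85,0.85,0.85,0.85,0.85],
)

```text
t: 13.22
tool_pos: [556.2, -268.4, 172.0]
orientation: [-2.013, -2.411, 0.002]
contact_force: [0.1, -1.1, -1.7]
width: 19.4
```

```bash
cat > s2.py <<'E'
from h import *
import sys
np.set_printoptions(precision=2,suppress=True)
s=arm.state();R0,p0=cur();print(s['t'],p0,s['orientation'],s['width'],'F',R0.T@s['contact_force'])
if len(sys.argv)>1:
    f=sys.argv[1];im,d=snap('wrist',f)
    cv2.imwrite('pics/z_%s.png'%f,cv2.resize(im[40:290,150:360],None,fx=2.4,fy=2.4,interpolation=cv2.INTER_CUBIC)[:,:,::-1])
E
python3 s2.py wrist13
```

```text
13.2167 [ 556.23 -268.41  171.97] [-2.01 -2.41  0.  ] 19.418443619914374 F [-1.13 -0.06  1.74]
```

View pics/z_wrist13.png

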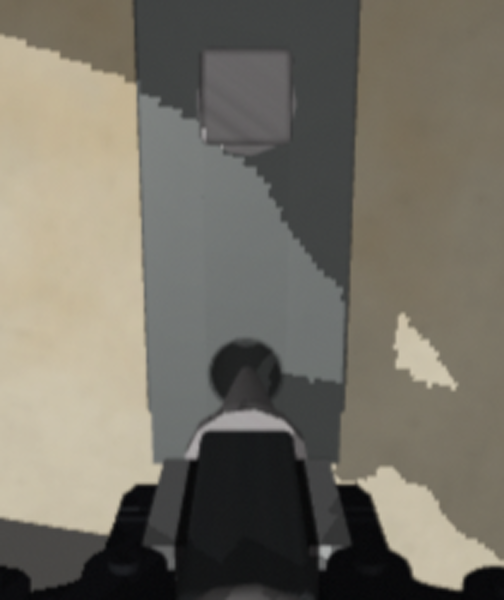

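Request:
play_rows(
  xyz=[
    [0.001,0,0.008],
    [0,0,0.01],
    [0,0,0.01],
    [0,0,0.01],
    [0,0,0.01],
    [0,0,0.008],
    [0,0,0.004],
    [0,0,0],
    [0,0,0],
  ],
  dr=[
    [0,0,0],
    [0,0,0],
    [0,0,0],
    [0,0,0],
    [0,0,0],
    [0,0,0],
    [0,0,0],
    [0,0,0],
    [0,0,0],
  ],
  gripper=[0.85,0.85,0.85,0.85,0.85,0.85,0.85,0.85,0.85],
)

```text
t: 14.02
tool_pos: [555.1, -267.0, 110.9]
orientation: [-2.012, -2.41, 0.003]
contact_force: [0.5, -0.6, -1.2]
width: 18.9
```

```bash
python3 s2.py wrist14
```

```text
14.0167 [ 555.15 -267.04  110.87] [-2.01 -2.41  0.  ] 18.907599995326827 F [-0.67  0.41  1.16]
```

View pics/z_wrist14.png

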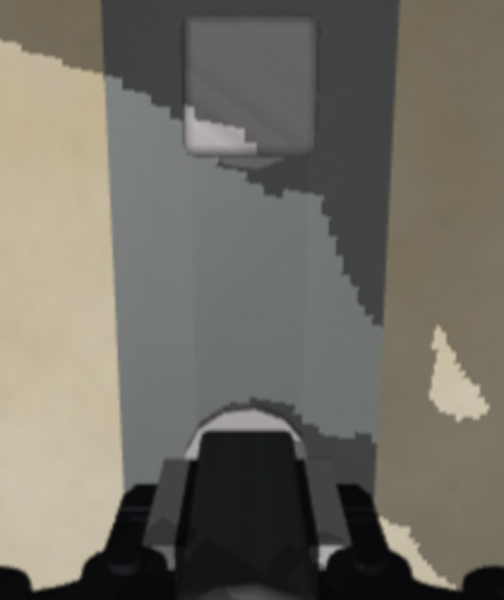

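Sliding in freely; about 6 mm left.

Request:
play_rows(
  xyz=[
    [0,0,0.003],
    [0,0,0.002],
    [0,0,0.0015],
    [0,0,0.001],
    [0,0,0],
    [0,0,0],
  ],
  dr=[
    [0,0,0],
    [0,0,0],
    [0,0,0],
    [0,0,0],
    [0,0,0],
    [0,0,0],
  ],
  gripper=[0.85,0.85,0.85,0.85,0.85,0.85],
)

```text
t: 14.57
tool_pos: [555.4, -267.0, 104.5]
orientation: [-2.012, -2.41, 0.001]
contact_force: [-1.7, 2.0, 6.2]
width: 18.9
```

```bash
python3 s2.py
```

```text
14.5667 [ 555.37 -267.01  104.51] [-2.01 -2.41  0.  ] 18.925539778361003 F [ 2.23 -1.34 -6.16]
```

Request:
play_rows(
  xyz=[
    [0,0,0],
    [0,0,0],
    [0,0,0],
    [0,0,0],
    [0,0,-0.005],
    [0,0,-0.015],
    [0,0,-0.025],
    [0,0,-0.025],
    [0,0,-0.02],
    [0,0,0],
    [0,0,0],
    [0,0,0],
  ],
  dr=[
    [0,0,0],
    [0,0,0],
    [0,0,0],
    [0,0,0],
    [0,0,0],
    [0,0,0],
    [0,0,0],
    [0,0,0],
    [0,0,0],
    [0,0,0],
    [0,0,0],
    [0,0,0],
  ],
  gripper=[0,0,0,0,0,0,0,0,0,0,0,0],
)

```text
t: 15.57
tool_pos: [555.1, -266.6, 193.0]
orientation: [-2.012, -2.41, 0.002]
contact_force: [-1.1, 0.2, -0.1]
width: 85.3
```

```bash
python3 s2.py wrist15; python3 m1.py wrist15; python3 - <<'E'
from h import *
np.set_printoptions(precision=2,suppress=True)
W,im=cloud('wrist15')
m=(np.abs(W[...,2]-124)<3)&(W[...,0]>450)&(W[...,0]<650)&(W[...,1]<-150)&(W[...,1]>-225)
p=W[m];print(p.mean(0),cv2.minAreaRect(p[:,:2].astype(np.float32)))
cv2.imwrite('pics/w15.png',im[:,:,::-1])
E
```

```text
15.5667 [ 555.15 -266.63  193.04] [-2.01 -2.41  0.  ] 85.2615179216095 F [ 0.37 -1.01  0.13]
top 10978 86.34271196505105 ((547.1981201171875, -228.46450805664062), (60.167152404785156, 140.31756591796875), 10.172181129455566)
cap 1414 [ 553.44 -265.12  162.08] ((553.63037109375, -265.8588562011719), (24.746540069580078, 25.475881576538086), 11.286087989807129) 232 274 201 243
bolt 1315 [ 540.92 -193.47  124.08] ((545.1036376953125, -218.32691955566406), (21.646360397338867, 80.65889739990234), 9.295059204101562) 237 271 68 192
[ 540.15 -189.05  124.19] ((540.3163452148438, -189.11514282226562), (21.747943878173828, 21.208097457885742), 10.139901161193848)
```

View pics/w15.png

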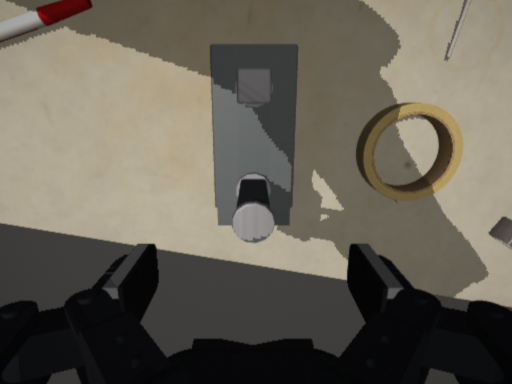

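```bash
python3 - <<'E'
from h import *
np.set_printoptions(precision=2,suppress=True)
R0,p0=cur();print(np.degrees(np.arctan2(R0[1,1],R0[0,1])))
B=np.array([541.2,-189.0,93.5]);A=B+[0,0,67]
plan(R0,p0,lin(p0,R0,A,Rdown(10.3),5)+lin(A,Rdown(10.3),B,Rdown(10.3),5))
E
```

```text
10.294088034656637
[[0.0157, 0.0001, 0.0064], [0.0158, 0.0001, 0.0065], [0.0157, 0.0001, 0.0064], [0.0157, 0.0001, 0.0064], [0.0158, 0.0001, 0.0064], [0.0, 0.0, 0.0134], [0.0, 0.0, 0.0134], [0.0, 0.0, 0.0134], [0.0, 0.0, 0.0134], [0.0, 0.0, 0.0134]] 
 [[-0.0007, -0.0003, 0.0], [-0.0008, -0.0003, 0.0], [-0.0007, -0.0003, -0.0001], [-0.0008, -0.0002, 0.0], [-0.0007, -0.0003, 0.0], [0.0, 0.0, 0.0], [0.0, 0.0, 0.0], [0.0, 0.0, 0.0], [0.0, 0.0, 0.0], [0.0, 0.0, 0.0]] 

end [ 541.2  -188.96   93.52] [-2.01 -2.41  0.  ]
```

Request:
play_rows(
  xyz=[
    [0.0157,0,0],
    [0.0157,0,0.006],
    [0.0157,0,0.0065],
    [0.0157,0,0.0065],
    [0.0157,0.0005,0.006],
    [0,0,0.007],
    [0,0,0],
    [0,0,0],
    [0,0,0],
  ],
  dr=[
    [-0.0007,-0.0003,0],
    [-0.0007,-0.0003,0],
    [-0.0007,-0.0003,0],
    [-0.0007,-0.0003,0],
    [-0.0007,-0.0003,0],
    [0,0,0],
    [0,0,0],
    [0,0,0],
    [0,0,0],
  ],
  gripper=[0,0,0,0,0,0,0,0,0],
)

```text
t: 16.37
tool_pos: [541.9, -191.2, 161.6]
orientation: [2.014, 2.408, -0.001]
contact_force: [0.5, -0.4, -0.8]
width: 85.8
```

```bash
python3 s2.py wrist16; python3 - <<'E'
from h import *
np.set_printoptions(precision=2,suppress=True)
R0,p0=cur();print(np.degrees(np.arctan2(R0[1,1],R0[0,1])))
B=np.array([541.2,-189.0,93.5])
plan(R0,p0,lin(p0,R0,B,Rdown(10.3),5))
cv2.imwrite('pics/w16.png',np.load('pics/wrist16.npz')['im'][:,:,::-1])
E
```

```text
16.3667 [ 541.92 -191.15  161.59] [ 2.01  2.41 -0.  ] 85.79669034307311 F [-0.46  0.43  0.82]
10.197996053652401
[[0.0005, -0.0001, 0.0137], [0.0004, -0.0001, 0.0136], [0.0005, -0.0001, 0.0137], [0.0005, -0.0001, 0.0136], [0.0004, -0.0001, 0.0137]] 
 [[0.0003, 0.0004, -0.0004], [0.0003, 0.0005, -0.0003], [0.0003, 0.0004, -0.0004], [0.0002, 0.0004, -0.0003], [0.0003, 0.0005, -0.0004]] 

end [ 541.23 -189.02   93.47] [-2.01 -2.41 -0.  ]
```

View pics/w16.png

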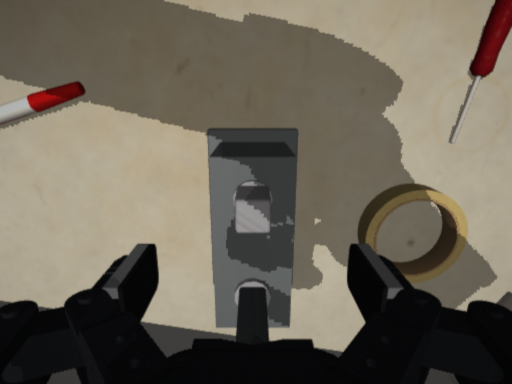

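Request:
play_rows(
  xyz=[
    [0.0005,0,0.0136],
    [0.0005,0,0.0136],
    [0.0005,0,0.0136],
    [0.0005,0,0.0136],
    [0,0,0.0136],
    [0,0,0],
    [0,0,0],
    [0,0,0],
    [0,0,0],
    [0,0,0],
    [0,0,0],
    [0,0,0],
  ],
  dr=[
    [0,0.0005,0],
    [0,0.0005,0],
    [0,0.0005,0],
    [0,0.0005,0],
    [0,0,0],
    [0,0,0],
    [0,0,0],
    [0,0,0],
    [0,0,0],
    [0,0,0],
    [0,0,0],
    [0,0,0],
  ],
  gripper=[0,0,0,0,0,0,0.85,0.85,0.85,0.85,0.85,0.85],
  grip_force=70,
)

```text
t: 17.42
tool_pos: [542.2, -187.9, 94.3]
orientation: [2.013, 2.411, 0.003]
contact_force: [-0.8, 0.5, 5.3]
width: 21.0
```

```bash
python3 s2.py
```

```text
17.4167 [ 542.24 -187.9    94.32] [2.01 2.41 0.  ] 20.989273008161444 F [ 0.61 -0.74 -5.35]
```

```bash
python3 - <<'E'
from h import *
np.set_printoptions(precision=2,suppress=True)
az=-75.76;xm,ym,n=mount(az)
R0,p0=cur()
home=np.array([567.9,62.7,117.6])-10.2*n+2.4*xm
A=p0+[0,0,130];V=home+75*n-20*xm;print(V)
plan(R0,p0,lin(p0,R0,A,R0,4)+lin(A,R0,V,Rm(az),9))
E
```

```text
[578.56  20.69 168.89]
[[0.0, 0.0001, -0.0325], [0.0, 0.0001, -0.0325], [0.0, 0.0, -0.0325], [0.0001, 0.0001, -0.0325], [0.022, 0.0081, 0.0062], [0.0217, 0.0083, 0.0072], [0.0213, 0.0084, 0.0083], [0.0208, 0.0087, 0.0092], [0.0202, 0.0087, 0.0103], [0.0196, 0.009, 0.0111], [0.019, 0.0091, 0.0121], [0.0184, 0.0093, 0.013]] 
 [[0.0, 0.0, 0.0], [0.0, 0.0, 0.0], [0.0, 0.0, 0.0], [0.0, 0.0, 0.0], [0.0019, 0.0484, -0.0075], [0.002, 0.0485, -0.0075], [0.0019, 0.0484, -0.0075], [0.002, 0.0484, -0.0074], [0.0019, 0.0484, -0.0075], [0.002, 0.0485, -0.0075], [0.0019, 0.0484, -0.0075], [0.0019, 0.0484, -0.0075]] 

[[0.0176, 0.0095, 0.0139]] 
 [[0.002, 0.0484, -0.0075]] 

end [578.56  20.7  168.87] [-1.7  -2.19 -0.38]
```

Request:
play_rows(
  xyz=[
    [0,0,-0.02],
    [0,0,-0.0375],
    [0,0,-0.0375],
    [0,0,-0.035],
    [0.022,0.008,0.0062],
    [0.0217,0.0083,0.0072],
    [0.0213,0.0084,0.0083],
    [0.0208,0.0087,0.0092],
    [0.02,0.0087,0.0103],
    [0.0196,0.009,0.011],
    [0.019,0.009,0.012],
    [0.0184,0.0093,0.013],
  ],
  dr=[
    [0,0,0],
    [0,0,0],
    [0,0,0],
    [0,0,0],
    [0.002,0.0484,-0.0075],
    [0.002,0.0484,-0.0075],
    [0.002,0.0484,-0.0075],
    [0.002,0.0484,-0.0075],
    [0.002,0.0484,-0.0075],
    [0.002,0.0484,-0.0075],
    [0.002,0.0484,-0.0075],
    [0.002,0.0484,-0.0075],
  ],
  gripper=[0.85,0.85,0.85,0.85,0.85,0.85,0.85,0.85,0.85,0.85,0.85,0.85],
)

```text
t: 18.42
tool_pos: [573.6, -1.9, 174.2]
orientation: [-1.736, -2.214, -0.34]
contact_force: [0.5, -0.7, -1.7]
width: 21.0
```

Request:
play_rows(
  xyz=[
    [0.0176,0.0095,0.014],
    [0,0,0],
    [0,0,0],
    [0,0,0],
    [0,0,0],
  ],
  dr=[
    [0.002,0.0484,-0.0075],
    [0,0,0],
    [0,0,0],
    [0,0,0],
    [0,0,0],
  ],
  gripper=[0.85,0.85,0.85,0.85,0.85],
)

```text
t: 18.83
tool_pos: [577.8, 19.1, 168.5]
orientation: [-1.704, -2.188, -0.375]
contact_force: [-0.3, 0.7, -2.8]
width: 20.8
```

```bash
cat > s3.py <<'E'
from h import *
import sys
np.set_printoptions(precision=4,suppress=True)
az=-75.76;xm,ym,n=mount(az);home=np.array([567.9,62.7,117.6])-10.2*n+2.4*xm
s=arm.state();R,p=cur()
print(s['t'],s['width'],'to home in tool',R.T@(home-p),'F',R.T@s['contact_force'],'rot',Ro.from_matrix(R.T@Rm(az)).as_rotvec())
if len(sys.argv)>1:
    f=sys.argv[1];im,d=snap('wrist',f)
    cv2.imwrite('pics/z_%s.png'%f,cv2.resize(im[90:290,110:330],None,fx=3,fy=3,interpolation=cv2.INTER_CUBIC)[:,:,::-1])
E
python3 s3.py wrist17
```

```text
18.8333 20.845855173899555 to home in tool [21.5023  1.1674 75.1652] F [-0.4863 -0.1563  2.896 ] rot [-0.0007  0.0015 -0.0015]
```

View pics/z_wrist17.png

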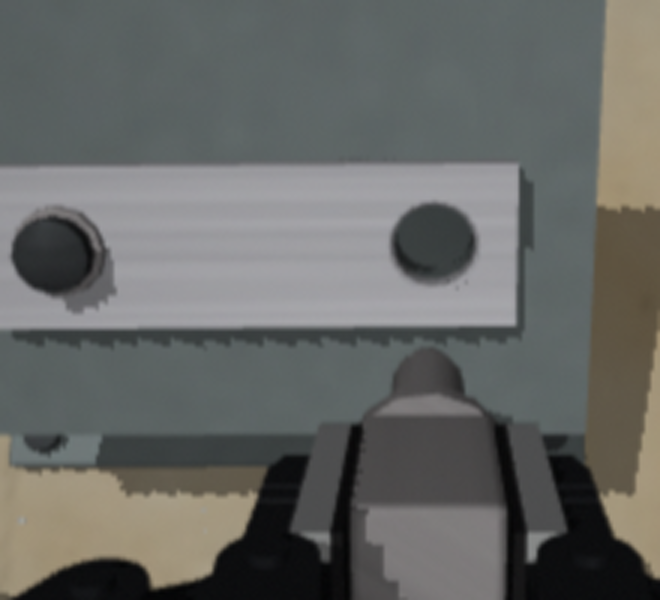

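```bash
python3 - <<'E'
from h import *
np.set_printoptions(precision=2,suppress=True)
z=np.load('pics/wrist17.npz');R=Ro.from_rotvec(z['o']).as_matrix();tp=z['tp']
az=-75.76;xm,ym,n=mount(az);c=np.array([518.67,73.53,99.14])
h=raypl('wrist17',(110+433/3-.3,90+242/3-.3),n,c+8*n);print('hole',R.T@(h-tp), (h-c)@xm,(h-c)@ym)
t=raypl('wrist17',(110+428/3-.3,90+348/3-.3),R[:,2],tp+R[:,2]*54.3);print('tip',R.T@(t-tp)-[5.5,0,0])
E
```

```text
hole [21.79 -0.23 83.25] -10.010983264254426 -43.647310349224995
tip [-0.85 -1.46 54.3 ]
```

Request:
play_rows(
  xyz=[
    [0.005,0.0004,0.004],
    [0.008,0.0004,0.008],
    [0.006,0.0004,0.007],
    [0.003,0,0.005],
    [0,0,0],
    [0,0,0],
    [0,0,0],
  ],
  dr=[
    [0,0.0015,-0.0015],
    [0,0,0],
    [0,0,0],
    [0,0,0],
    [0,0,0],
    [0,0,0],
    [0,0,0],
  ],
  gripper=[0.85,0.85,0.85,0.85,0.85,0.85,0.85],
)

```text
t: 19.47
tool_pos: [571.5, 49.6, 155.7]
orientation: [-1.7, -2.188, -0.377]
contact_force: [-0.5, 0.0, -2.2]
width: 20.7
```

```bash
python3 s3.py wrist18
```

```text
19.4667 20.679046329249314 to home in tool [-1.4227 -0.1403 50.4655] F [-0.8018 -0.4449  2.0519] rot [-0.0015 -0.0013  0.0008]
```

View pics/z_wrist18.png

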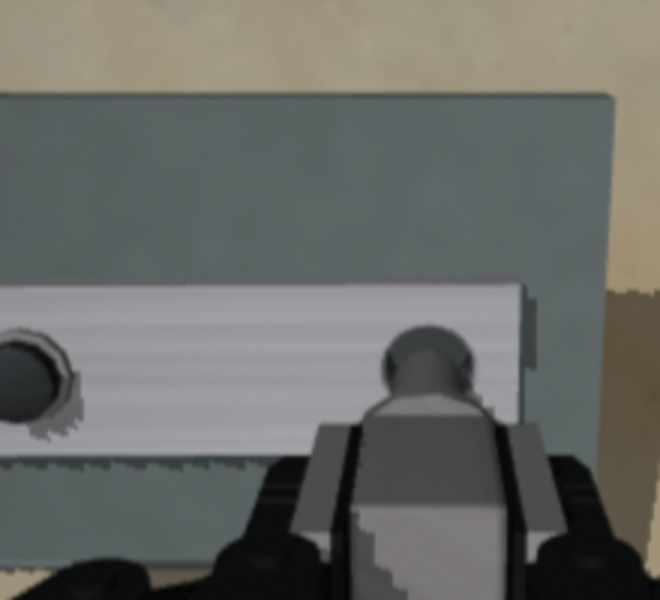

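Request:
play_rows(
  xyz=[
    [0,0,0.004],
    [0,0,0.005],
    [0,0,0.005],
    [0,0,0.005],
    [0,0,0.005],
    [0,0,0.003],
    [0,0,0],
    [0,0,0],
  ],
  dr=[
    [0,-0.001,0],
    [0,0,0],
    [0,0,0],
    [0,0,0],
    [0,0,0],
    [0,0,0],
    [0,0,0],
    [0,0,0],
  ],
  gripper=[0.85,0.85,0.85,0.85,0.85,0.85,0.85,0.85],
)

```text
t: 20.18
tool_pos: [568.3, 60.8, 130.9]
orientation: [-1.7, -2.188, -0.376]
contact_force: [-1.1, -0.4, -2.5]
width: 21.0
```

```bash
python3 s3.py wrist19
```

```text
20.1833 21.016572594775624 to home in tool [-1.4781  0.0755 23.0658] F [-1.1936 -1.163   2.2254] rot [-0.0021 -0.0006  0.0007]
```

View pics/z_wrist19.png

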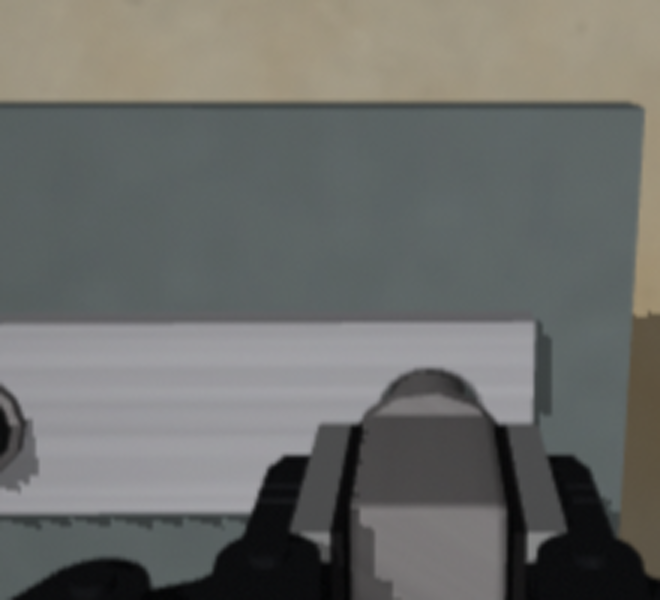

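Request:
play_rows(
  xyz=[
    [-0.0004,0,0.005],
    [-0.0004,0,0.005],
    [0,0,0.005],
    [0,0,0.004],
    [0,0,0.002],
    [0,0,0],
    [0,0,0],
  ],
  dr=[
    [0,0,0],
    [0,0,0],
    [0,0,0],
    [0,0,0],
    [0,0,0],
    [0,0,0],
    [0,0,0],
  ],
  gripper=[0.85,0.85,0.85,0.85,0.85,0.85,0.85],
)

```text
t: 20.82
tool_pos: [566.4, 69.0, 111.8]
orientation: [-1.7, -2.188, -0.376]
contact_force: [-0.0, -0.4, -1.0]
width: 20.6
```

```bash
python3 s3.py
```

```text
20.8167 20.589208521839698 to home in tool [-0.9955 -0.097   2.2254] F [-0.8087 -0.1545  0.7364] rot [-0.0018 -0.0009  0.0011]
```

Request:
play_rows(
  xyz=[
    [0,0,0.001],
    [0,0,0.001],
    [0,0,0.001],
    [0,0,0.001],
    [0,0,0],
    [0,0,0],
  ],
  dr=[
    [0,0,0],
    [0,0,0],
    [0,0,0],
    [0,0,0],
    [0,0,0],
    [0,0,0],
  ],
  gripper=[0.85,0.85,0.85,0.85,0.85,0.85],
)

```text
t: 21.32
tool_pos: [566.6, 69.5, 109.7]
orientation: [-1.701, -2.189, -0.378]
contact_force: [-3.0, -4.1, 10.0]
width: 21.1
```

```bash
python3 s3.py wrist20
```

```text
21.3167 21.080936021010352 to home in tool [-0.5486 -0.3756  0.1019] F [  1.3172  -3.8653 -10.4013] rot [-0.0003 -0.0006  0.0007]
```

View pics/z_wrist20.png

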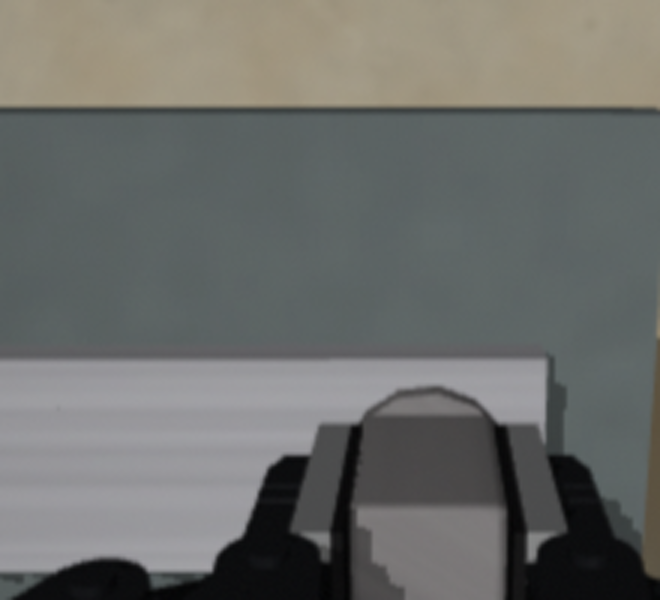

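Request:
play_rows(
  xyz=[
    [0,0,-0.001],
    [0,0,0],
    [0,0,0],
    [0,0,0],
    [0,0,0],
    [0,0,0],
    [0,0,-0.005],
    [0,0,-0.012],
    [0,0,-0.02],
    [0,0,-0.025],
    [0,0,-0.025],
    [0,0,0],
  ],
  dr=[
    [0,0,0],
    [0,0,0],
    [0,0,0],
    [0,0,0],
    [0,0,0],
    [0,0,0],
    [0,0,0],
    [0,0,0],
    [0,0,0],
    [0,0,0],
    [0,0,0],
    [0,0,0],
  ],
  gripper=[0.85,0,0,0,0,0,0,0,0,0,0,0],
)

```text
t: 22.37
tool_pos: [578.8, 30.6, 193.2]
orientation: [-1.707, -2.193, -0.383]
contact_force: [1.0, -0.3, -0.4]
width: 85.6
```

Request:
play_rows(
  xyz=[
    [-0.005,0,-0.01],
    [-0.01,0,-0.01],
    [0,0,0],
    [0,0,0],
    [0,0,0],
  ],
  dr=[
    [0,0,0],
    [0,0,0],
    [0,0,0],
    [0,0,0],
    [0,0,0],
  ],
  gripper=[0,0,0,0,0],
)

```text
t: 22.78
tool_pos: [580.4, 13.2, 199.1]
orientation: [-1.7, -2.187, -0.376]
contact_force: [-0.2, -0.0, -0.5]
width: 85.5
```

```bash
python3 s3.py wrist21; python3 - <<'E'
from h import *
np.set_printoptions(precision=2,suppress=True)
snap('scene','scene2')
W,im=cloud('wrist21')
cv2.imwrite('pics/z21.png',cv2.resize(im,None,fx=1.56,fy=1.56,interpolation=cv2.INTER_CUBIC)[:,:,::-1])
az=-75.76;xm,ym,n=mount(az);c=np.array([518.67,73.53,99.14])
q=W.reshape(-1,3);q=q[~np.isnan(q).any(1)];u=np.stack([(q-c)@xm,(q-c)@ym,(q-c)@n],-1)
u=u[(np.abs(u[:,0]+10)<65)&(np.abs(u[:,1])<90)]
d=u[np.abs(u[:,2])<3];print('deck',np.median(d[:,2]))
s=u[np.abs(u[:,2]-8)<2];print('strap',np.median(s[:,2]),cv2.minAreaRect(s[:,:2].astype(np.float32)))
h=u[(u[:,2]>35)&(u[:,2]<60)&(np.abs(u[:,1]+44)<22)];t=np.median(h[:,2]);h=h[np.abs(h[:,2]-t)<2.5]
print('head top',t,len(h),cv2.minAreaRect(h[:,:2].astype(np.float32)))
cc=h.mean(0);m=np.linalg.svd(h-cc)[2][2];print('head normal in mount frame',m,cc)
h=u[(np.abs(u[:,2]-12)<1.8)&(np.abs(u[:,1]+44)<18)&(np.abs(u[:,0]+11)<18)];print('collar',len(h),np.median(h[:,2]) if len(h) else 0,h.min(0),h.max(0))
E
```

```text
22.7833 85.50876148751448 to home in tool [ 14.0335   0.375  105.6172] F [-0.2151 -0.1958  0.5065] rot [-0.0028 -0.0015  0.0003]
deck -0.021147207113198847
strap 7.927987947217833 ((-11.618904113769531, 1.1822891235351562), (40.18282699584961, 130.42062377929688), 0.12046423554420471)
head top 45.6910688983634 911 ((-10.094468116760254, -43.731937408447266), (21.58924102783203, 21.499216079711914), 0.45528727769851685)
head normal in mount frame [0.01 0.   1.  ] [ -9.75 -43.9   45.74]
collar 102 12.054264087307999 [-15.29 -57.53  10.34] [  3.39 -30.75  13.75]
```

View pics/z21.png

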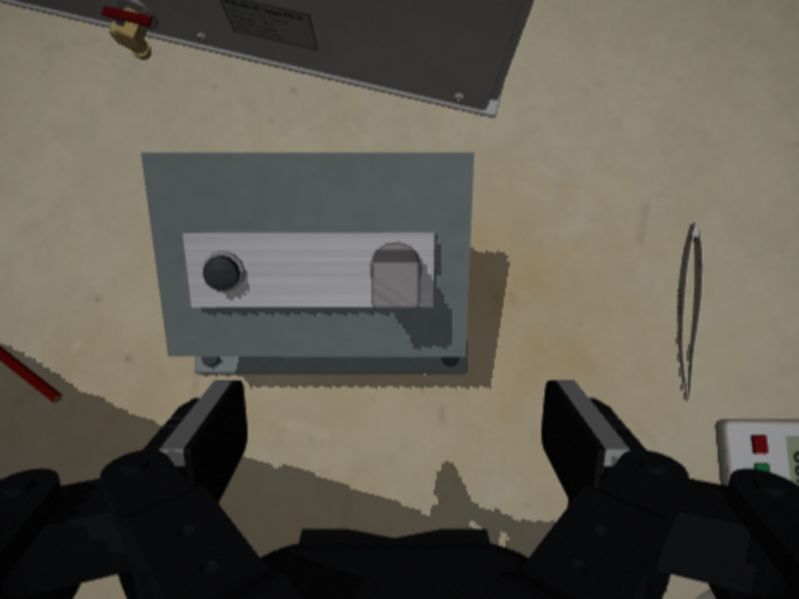

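View pics/scene2.png

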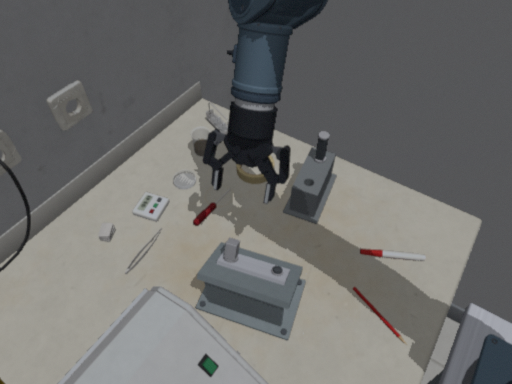

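```bash
python3 -c "
from cell import arm
print(arm.sign_off(), arm.state()['t'])"
```

```text
the job is handed in; nothing more can be done
the job is handed in; nothing more can be done
```

The job is done and handed in at about 23 s of the 72 s allowed. Nothing disagreed with the goal in the last checks.

- **Drift:** I put it through both holes and pushed it home, with about 18 N along the axis and the depth no longer changing. I then drew it out and stood it back in its own socket. Its cap measured the same height as at the start, so it is fully down; the cap sits about 2 mm off the socket centre, within the socket's play.
- **Strap:** It is in line to about 0.1–0.2 degrees, measured before and after the bolt went in.
- **Bolt:** It is home, and after release its head was square to the slope. The head top is 45.7 mm above the deck against 46 mm expected, and the collar top is 12.05 mm against 12 mm.
- **Bystanders:** I did not go near the hex driver, tape roll or forceps. In the final pictures the hex driver and forceps look unmoved. The gripper partly hid the tape roll in the last scene view, but it looked unmoved in earlier wrist views.
- **Camera calibration:** The wrist camera's reported calibration shifted by 1–2 mm during the run. I lined up the drift and bolt by comparing each with its hole in the same image.

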